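# Load and start the ink shaker

### The arm

A 7-joint arm with a two-finger parallel gripper is mounted at the origin on the work surface. World frame = base frame: x ahead of the robot, y to its left, z up, the work surface at z = 0. Lengths are in m, angles in rad, forces in N, time in s.
With the tool pointing down it reaches from about 0.4 to 0.85 m from the base axis. Payload 4.5 kg.
Tool frame: the origin (TCP) lies between the finger pads; the fingertips stand 14 mm ahead of it and the grasp point (between the pads) lies 5 mm behind it; z points along the fingers, y is the line along which they close (so a half turn about z gives the same grasp; the last joint's range is limited). The gripper opens to 88 mm and grips with 3 to 60 N. Pads are 18 mm wide; open, the fingers measure 123 mm over their backs; the gripper's body (75 mm by 187 mm) begins 45 mm behind the grasp point.
Start: joints at [1.277, 0.689, -0.195, 1.565, 0.157, 0.902, -0.215], TCP at [0.201, -0.592, 0.253] pointing down, gripper open.
Joint ranges: [-3.01, 3.01], [-0.46, 2.08], [-1.47, 1.51], [0.13, 2.56], [-1, 4.14], [0.04, 2.09], [-2.66, 2.66]. Speed limits (rad/s): [2.57, 2.57, 3.14, 3.14, 3.14, 3.14, 3.14].

### API

Orientations are given as a rotation vector (axis times angle).
In Python, from station import r gives the robot as it stands.
- The arm moves only by the tool apply_moves, never from a script. Its argument "rows" is a list of rows, each an object with "slide": the shift along the tool's x, y, z in m, a list of three; "yaw": the turn about the tool's z in rad; "grip": the finger opening in m, from 0 to 0.0881. A call has 1 to 10 rows; each row shifts and turns the commanded pose from where the row before left it, along the tool's axes as they then stand; what a row does not reach is not made up. A row lasts 1/12 s, in which the tool goes at most 41.7 mm and 7.16 degrees, less where a joint would pass 70% of its speed; a pose out of reach is approached as far as the arm can. A call is refused whole if a number of a shift passes 0.0417 or a number of a turn 0.125, either way. A call with a gripper value outside its range is refused whole. The fingers move at their own pace and stop on an object; "newtons" is the grip in N (left out, the last holds). Time passes only in rows, so rows that do not move let the fingers close. It gives the time, the measured TCP pose, the force, the opening and the grip force at its end, in the units of the state.
- r.sense(): the state, without advancing time (a new reading comes with each control period).
- r.camera(name): name is "scene" or "top" or "wrist"; returns a dict with "color" (420x560x3 uint8, red, green, blue), "z_map" (420x560 float32, m along the optical axis (not along the pixel's ray), 0 where there is no reading), "camera_matrix" (3x3 intrinsics, pixels), "cam_to_world" (4x4, takes a point from camera to world coordinates); the wrist camera has in their place "mount" (4x4, takes a point from camera to tool coordinates, whose origin is the TCP and whose axes are the flange's). Camera axes: x right, y down, z forward; pixel columns grow to the right and rows downward; lengths in m; the calibration is good to about 2 mm. A picture is of the moment at which its call begins: read the wrist's pose just before it.
- r.close_job(): hands the job in; it is judged then, once.
Trained networks look in the newest picture that a camera, given by its name, has taken for a name from the list of things; names that differ only in an ending like _2 or _b are one class to them, and where a whole thing is asked for, a point or a joint stands for the part that bears it (a point fixed in the world has none). Each returns a list of dicts, best first, with "conf" (0 to 1); they miss things now and then, are a little off and sometimes report something else, mostly with a low value. They report only what shows in the picture. A call takes as long as a camera call. They do not tell look-alikes from the thing itself.
- r.recognise(target, camera): "position" ([x, y, z] in m, in world coordinates, good to about 4 mm: the middle of the surface that is visible of it).
- r.masks_of(target, camera): "pixels" (420x560 bool, what is visible of it).
- r.spot_point(target, camera): "position" ([x, y, z] in m, in world coordinates, good to about 4 mm: a listed point, or the origin of a listed thing).
The state is a dict: "clock": time; "joints": joint angles; "joint_velocities": joint speeds; "effort": joint torques, N m; "ee_pos": TCP position; "ee_rot": TCP orientation; "wrist_force": force on the tool from outside, world axes, zero at the start; "torque": the same for the moment, N m; "grip_width": finger opening in m; "grip_force": force on a finger pad.
Only numpy, scipy, OpenCV 4.12 (cv2) and the standard library are available. Lean on these libraries where they do the work, as an engineer would, in place of code of your own. Each camera call takes 0.05 s, during which the arm holds its last target. There are 200 camera calls.

### The job

Stir up the settled inks in the bench shaker: while the sled is still pinned, stand every capped round ink bottle upright in a rack pocket of its own with its label facing straight to the reader bar. Then draw the lock pin, hang it in the park notch on the shaker's side with its collar flat on the plate, slide the sled all the way to its stop at the reader, and turn the rotary switch clockwise fully on. Leave the other things on the bench where they are.

Things in the scene. Friction and masses are not known exactly. Their poses are not given: they have to be found in the camera images.
- shaker: bench ink shaker, a grey steel box 270 (x) by 400 (y) mm, fixed to the bench, its deck 60 mm above the bench. Origin: under the middle (5 mm from the box's centre in x) at bench height; its +x points from the operator's side to the black label reader, +y to the end with the switch, z up. All machine positions below keep these axes
- reader (a point): middle of the long face of the label reader, a black bar standing along the far (+x) side of the deck: 40 mm thick, 300 mm long, its top 135 mm above the bench; this face, with four windows in a row, looks to the shaker's -x and lies 96 mm to +x of the shaker's origin
- sled (a joint): the bottle sled's travel along the shaker's +x, m: 0 is the loading place where the pin holds it, 0.070 is its end stop at the reader (the running place). Runs on rails with about 2 N of friction and stays where it is left; free of spring
- sled_row (a point): middle of the sled's row of pockets, at the height of the pocket floors (74 mm above the bench), axes as the shaker's; moves with the sled. The sled is 80 mm (x) by 290 mm (y), a white rack on a metal plate with four square pockets 44 mm wide and 16 mm deep in a row along y, centred 102 and 34 mm to either side of this point (68 mm apart)
- sled_handle (a point): top centre of the sled's black upright handle, an upright cylinder 22 mm in diameter and 32 mm tall (124 mm above the bench at its top; clear stem 18 mm below it), standing 66 mm to -x of the row of pockets; for pulling or pushing the sled
- switch (a joint): turn of the black rotary switch on the deck's operator-side +y corner, rad: about 0 off, 1.047 (60 degrees) fully on, at its stop. Grows clockwise seen from above. Friction 0.04 N m, stays where it is left
- switch_grip (a point): on the switch's axis, 97 mm above the bench. The switch has an upright bar grip 42 mm long, 14 mm thick and 32 mm tall (top 104 mm above the bench); the bar lies along this point's x and turns with it (at 0 it lies along the shaker's x), a white line on its top
- pin: steel clevis pin, 77 mm long, standing in the lock: shank 10 mm in diameter and 34 mm long with a chamfered tip, then a collar 24 mm in diameter and 5 mm thick, then a round grip 18 mm in diameter and 38 mm tall. Origin: the middle of the shank's tip; z runs up along the pin to the grip. It lies loosely in its bore under its own weight, 90 g
- pin_collar (a point): on the pin's axis at the underside of the collar, 34 mm from the tip
- lock_bore (a point): mouth of the lock bore (vertical, 13 mm wide) in the top of a fixed steel tab (36 mm square) at the shaker's -y end, 96 mm above the bench. The pin goes down through this tab and the sled's tongue, its collar resting on the tab; an upright carries the tab on its -y side
- park_notch (a point): the pin's resting place in the park notch, at the top face of a forked steel plate (8 mm thick, top 94 mm above the bench, 38 mm wide) that overhangs the shaker's -y side, 75 mm to -x of the lock bore. The notch is a 13 mm wide slot running along the shaker's y, open to -y: its closed end lies 6 mm to +y of this point, its mouth 23 mm to -y. The shank hangs down through it beside the base and the collar rests on the plate
- pocket0 (a point): centre of the floor of the sled's pocket 0 (44 mm square, walls 16 mm high); pockets count from the -y end; axes as the shaker's
- pocket1 (a point): centre of the floor of the sled's pocket 1 (44 mm square, walls 16 mm high); pockets count from the -y end; axes as the shaker's
- pocket2 (a point): centre of the floor of the sled's pocket 2 (44 mm square, walls 16 mm high); pockets count from the -y end; axes as the shaker's
- pocket3 (a point): centre of the floor of the sled's pocket 3 (44 mm square, walls 16 mm high); pockets count from the -y end; axes as the shaker's
- ink0: capped ink bottle (absent in some runs), amber glass 38 mm in diameter to a shoulder 46 to 53 mm up, then a black screw cap 24 mm in diameter from 54 to 80 mm up; 80 to 150 g. Origin: centre of its underside; +x points out through the middle of its label, z up to the cap. The white label with bars covers a third of the way round; a narrow white seal strip runs from it up over the shoulder to the middle of the cap's top; the label's middle is 25 mm up
- ink1: capped ink bottle (absent in some runs), amber glass 38 mm in diameter to a shoulder 46 to 53 mm up, then a black screw cap 24 mm in diameter from 54 to 80 mm up; 80 to 150 g. Origin: centre of its underside; +x points out through the middle of its label, z up to the cap. The white label with bars covers a third of the way round; a narrow white seal strip runs from it up over the shoulder to the middle of the cap's top; the label's middle is 25 mm up
- ink2: capped ink bottle (absent in some runs), amber glass 38 mm in diameter to a shoulder 46 to 53 mm up, then a black screw cap 24 mm in diameter from 54 to 80 mm up; 80 to 150 g. Origin: centre of its underside; +x points out through the middle of its label, z up to the cap. The white label with bars covers a third of the way round; a narrow white seal strip runs from it up over the shoulder to the middle of the cap's top; the label's middle is 25 mm up
- ink3: capped ink bottle (absent in some runs), amber glass 38 mm in diameter to a shoulder 46 to 53 mm up, then a black screw cap 24 mm in diameter from 54 to 80 mm up; 80 to 150 g. Origin: centre of its underside; +x points out through the middle of its label, z up to the cap. The white label with bars covers a third of the way round; a narrow white seal strip runs from it up over the shoulder to the middle of the cap's top; the label's middle is 25 mm up
- resin_block: clear resin cube with a fern, 50 x 50 x 28 mm; not part of the job, leave it. Origin: centre of its underside, z up
- snap_tin: flat round steel tin, 64 mm across, 20 mm high; not part of the job, leave it. Origin: centre of its underside, z up
- wax_cake: yellow beeswax cake, 44 mm across, 26 mm high; not part of the job, leave it. Origin: centre of its underside, z up
- setting_block: steel setting block, 55 x 55 x 22 mm; not part of the job, leave it. Origin: centre of its underside, z up
Things that resemble listed ones, but are neither listed nor needed, are in the scene too. There is more than one size of the pin; the job needs the smaller.

How it is judged:
On the way, in this order (a step that is already met when the one before it is completed fails the run):
1. every ink bottle stands in a pocket with its label to the reader, the pin still in its lock ((distance between ink0 and pocket0 below 0.007 m or distance between ink0 and pocket1 below 0.007 m or distance between ink0 and pocket2 below 0.007 m or distance between ink0 and pocket3 below 0.007 m) and angle between each of ink0, ink1, ink2, ink3's own z axis and vertical below 0.12 rad and x of reader in the frame of ink0 above 0 m and angle between the x axis of each of ink0, ink1, ink2, ink3 and the x axis of sled_row, either way round below 0.35 rad and (distance between ink1 and pocket0 below 0.007 m or distance between ink1 and pocket1 below 0.007 m or distance between ink1 and pocket2 below 0.007 m or distance between ink1 and pocket3 below 0.007 m) and x of reader in the frame of ink1 above 0 m and (distance between ink2 and pocket0 below 0.007 m or distance between ink2 and pocket1 below 0.007 m or distance between ink2 and pocket2 below 0.007 m or distance between ink2 and pocket3 below 0.007 m) and x of reader in the frame of ink2 above 0 m and (distance between ink3 and pocket0 below 0.007 m or distance between ink3 and pocket1 below 0.007 m or distance between ink3 and pocket2 below 0.007 m or distance between ink3 and pocket3 below 0.007 m) and x of reader in the frame of ink3 above 0 m and distance between pin_collar and lock_bore below 0.008 m and angle between pin's own z axis and vertical below 0.15 rad), for 0.2 s.
2. the pin hangs in the park notch (x of pin_collar in the frame of park_notch between -0.006 and 0.006 m and y of pin_collar in the frame of park_notch between -0.012 and 0.009 m and z of pin_collar in the frame of park_notch between -0.004 and 0.004 m and angle between pin's own z axis and vertical below 0.15 rad), for 0.2 s.
3. the sled is at its stop by the reader (value of joint sled above 0.066 m), for 0.2 s.
4. the switch is fully on (value of joint switch above 0.9 rad), for 0.2 s.
At the end, for the whole second after the job is handed in: each ink bottle upright (7 deg) on a pocket floor, label to the reader within 20 deg; pin upright in the park notch, collar on the plate (within 6 mm across, 12 mm along); sled within 4 mm of its stop; switch turned at least 0.9 of 1.05 rad; all at rest (all of step 2 and (distance between ink0 and pocket0 below 0.007 m or distance between ink0 and pocket1 below 0.007 m or distance between ink0 and pocket2 below 0.007 m or distance between ink0 and pocket3 below 0.007 m) and angle between each of ink0, ink1, ink2, ink3's own z axis and vertical below 0.12 rad and x of reader in the frame of ink0 above 0 m and angle between the x axis of each of ink0, ink1, ink2, ink3 and the x axis of sled_row, either way round below 0.35 rad and (distance between ink1 and pocket0 below 0.007 m or distance between ink1 and pocket1 below 0.007 m or distance between ink1 and pocket2 below 0.007 m or distance between ink1 and pocket3 below 0.007 m) and x of reader in the frame of ink1 above 0 m and (distance between ink2 and pocket0 below 0.007 m or distance between ink2 and pocket1 below 0.007 m or distance between ink2 and pocket2 below 0.007 m or distance between ink2 and pocket3 below 0.007 m) and x of reader in the frame of ink2 above 0 m and (distance between ink3 and pocket0 below 0.007 m or distance between ink3 and pocket1 below 0.007 m or distance between ink3 and pocket2 below 0.007 m or distance between ink3 and pocket3 below 0.007 m) and x of reader in the frame of ink3 above 0 m and value of joint sled above 0.066 m and value of joint switch above 0.9 rad and linear speed of each of ink0, ink1, ink2, ink3, pin below 0.02 m/s); the robot touches nothing.
It fails at once if the resin cube, tin, wax cake or setting block is pushed more than 5 cm or tipped over (distance of any of resin_block, snap_tin, wax_cake, setting_block from where it was at the start of the episode above 0.05 m or angle between any of resin_block, snap_tin, wax_cake, setting_block's own z axis and vertical above 0.6 rad).
Of ink0, ink1, ink2, ink3 only 3 to 4 are there at a start; the rules pass over those that are not, and their reading is None.
At some moment in a run one of ink0, ink1, ink2, ink3 may be knocked a few centimetres aside while the robot is not near it.
It also fails if it takes over 208 s, if anything falls off the work surface, if the arm or the gripper's body presses on something with over 40 N, if the wrist force passes 120 N, or if a joint passes its speed limit or range.

## Working session

There is one attempt and no reset: what is moved stays moved. The work goes in short steps, Python scripts to look and compute and a tool call to move; the robot and the scene stay as the last step left them, time stands still between calls to the robot, and variables do not carry over. Pictures are saved under pics/ and viewed, at most 14 in all, crops included, and the job is handed in when it is done.

Besides the shell and the picture viewer there is one more tool, called after "Request:" as a command line: name --argument value ..., lists and objects as JSON in quotes. apply_moves: Moves the arm, as the interface text tells. Its arguments: {"type":"object","properties":{"rows":{"type":"array"},"newtons":{"type":"number"}},"required":["rows"]}

```bash
mkdir -p pics; ls; cat > h.py <<'E'
import numpy as np, cv2
from station import r
from scipy.spatial.transform import Rotation as R
def save(n,c): cv2.imwrite('pics/'+n, cv2.cvtColor(c,cv2.COLOR_RGB2BGR))
def pts(c,T=None):
    z=c['z_map'];K=c['camera_matrix'];v,u=np.mgrid[:z.shape[0],:z.shape[1]]
    P=np.stack([(u-K[0,2])/K[0,0]*z,(v-K[1,2])/K[1,1]*z,z],-1)
    T=c['cam_to_world'] if T is None else T
    return P@T[:3,:3].T+T[:3,3]
def proj(c,p,T=None):
    T=c['cam_to_world'] if T is None else T
    q=np.linalg.inv(T)@np.r_[p,1]; q=c['camera_matrix']@q[:3]; return q[:2]/q[2]
E
python3 - <<'E'
from h import *
s=r.sense();print(s['clock'],s['ee_pos'],s['ee_rot'])
for n in('top','scene'):
    c=r.camera(n);save(n+'0.png',c['color']);np.savez(n+'0.npz',**c)
    for t in ['shaker','ink0','pin','sled_handle','switch','resin_block','snap_tin','wax_cake','setting_block']:
        for d in r.recognise(t,n): print(n,t,round(d['conf'],2),np.round(d['position'],3),np.round(proj(c,d['position'])))
    for t in ['shaker','ink0','pin_collar','reader','sled_row','sled_handle','switch_grip','lock_bore','park_notch','pocket0','pocket3']:
        for d in r.spot_point(t,n): print(n,'pt',t,round(d['conf'],2),np.round(d['position'],3))
E
```

```text
pics
0.0 [ 0.20099038 -0.59114835  0.25189369] [-3.09766865e+00 -5.12411818e-01  6.27361764e-04]
top shaker 0.69 [ 0.559 -0.081  0.062] [305. 194.]
top ink0 0.62 [0.423 0.214 0.052] [199. 243.]
top ink0 0.58 [0.532 0.196 0.053] [206. 204.]
top ink0 0.56 [0.421 0.34  0.05 ] [153. 243.]
top ink0 0.53 [0.552 0.348 0.055] [151. 196.]
top pin 0.74 [ 0.538 -0.087  0.091] [308. 200.]
top pin 0.59 [ 0.585 -0.339  0.091] [399. 184.]
top pin 0.5 [ 0.562 -0.081  0.056] [305. 194.]
top sled_handle 0.7 [ 0.538 -0.087  0.087] [308. 200.]
top sled_handle 0.25 [0.427 0.341 0.051] [153. 241.]
top switch 0.75 [0.552 0.348 0.054] [152. 196.]
top switch 0.6 [0.461 0.063 0.076] [253. 229.]
top resin_block 0.58 [0.476 0.284 0.033] [175. 224.]
top resin_block 0.33 [ 0.562 -0.079  0.062] [304. 194.]
top snap_tin 0.86 [0.64  0.297 0.02 ] [173. 168.]
top snap_tin 0.46 [ 0.538 -0.086  0.092] [307. 200.]
top wax_cake 0.62 [ 0.559 -0.081  0.059] [305. 195.]
top wax_cake 0.54 [0.333 0.27  0.025] [179. 275.]
top setting_block 0.82 [ 0.318 -0.282  0.023] [375. 282.]
top pt shaker 0.86 [ 0.56  -0.083  0.001]
top pt 
[... 2657 characters left out ...]
6 [ 0.469 -0.09   0.124]
scene pt switch_grip 0.85 [0.454 0.069 0.098]
scene pt lock_bore 0.57 [ 0.556 -0.25   0.097]
scene pt lock_bore 0.2 [0.538 0.201 0.   ]
scene pt park_notch 0.93 [ 0.487 -0.314  0.092]
scene pt park_notch 0.54 [ 0.562 -0.081  0.001]
scene pt pocket0 0.83 [0.532 0.021 0.072]
scene pt pocket0 0.78 [ 0.548 -0.186  0.073]
scene pt pocket0 0.76 [ 0.541 -0.122  0.073]
scene pt pocket0 0.65 [ 0.537 -0.054  0.072]
scene pt pocket0 0.55 [ 0.423  0.215 -0.   ]
scene pt pocket3 0.83 [0.532 0.021 0.072]
scene pt pocket3 0.78 [ 0.548 -0.186  0.073]
scene pt pocket3 0.76 [ 0.541 -0.122  0.073]
scene pt pocket3 0.65 [ 0.537 -0.054  0.072]
scene pt pocket3 0.55 [ 0.423  0.215 -0.   ]
```

View pics/top0.png

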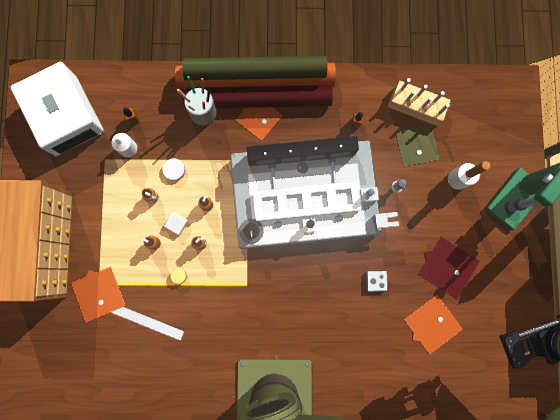

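View pics/scene0.png

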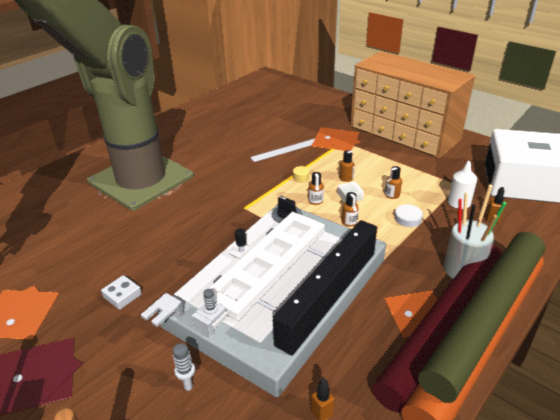

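```bash
python3 - <<'E'
from h import *
c=dict(np.load('top0.npz'));im=c['color']
a=cv2.resize(im[170:280,130:240],(700,700),interpolation=cv2.INTER_CUBIC)[:590]
save('inks_crop.png',a)
a=cv2.resize(im[160:240,230:420],None,fx=4.2,fy=4.2,interpolation=cv2.INTER_CUBIC)
save('shaker_crop.png',a)
E
```

```text
(no output)
```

View pics/inks_crop.png

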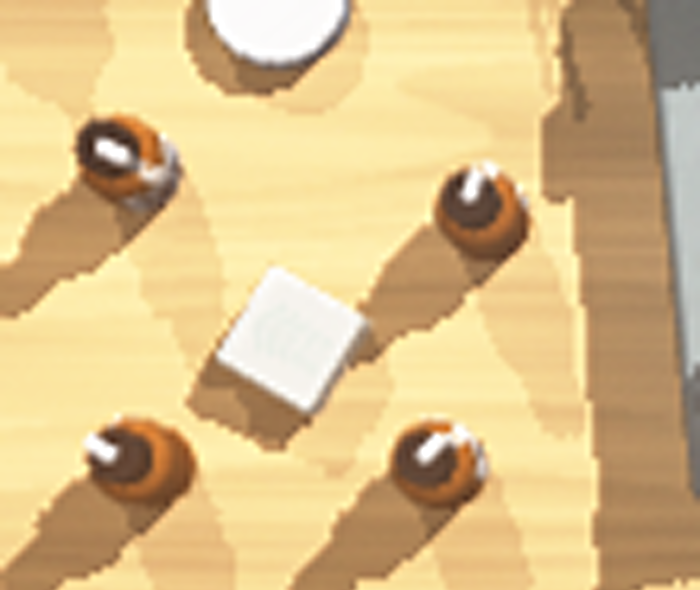

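The top view (up = +x, left = +y) shows four round capped bottles on the mat at (149,195), (206,203), (152,242) and (198,242). Their white strips are visible on the caps. The shaker is at about (305,195) and the park fork at (387,219).

The pin candidates are (369,194) in the lock tab and (399,185) standing free, which looks bigger. The amber bottles at (129,113) and (358,118) have pointed droppers, so they aren't the capped round ones.

Next I'll get the wrist camera above the bottles.

```bash
cat >> h.py <<'E'
def pose():
    s=r.sense();M=R.from_rotvec(s['ee_rot']).as_matrix();return s,np.array(s['ee_pos']),M
def ang(M): return np.degrees(np.arctan2(M[1,0],M[0,0]))
def go(*wps,pm=None):
    """wps: (x,y,z,tool-x world angle deg or None). prints yaw then slide needed, from an ideal vertical tool"""
    if pm is None: s,p,M=pose(); a=ang(M); print('at',np.round(p,4),'ang',round(a,1),'tilt',np.round(M[:2,2],3),'t',s['clock'])
    else: p,a=np.array(pm[:3]),pm[3]
    for w in wps:
        b=a if w[3] is None else w[3]
        dy=-((b-a+180)%360-180)
        t=np.radians(b);d=np.array(w[:3])-p
        sl=[d[0]*np.cos(t)+d[1]*np.sin(t),d[0]*np.sin(t)-d[1]*np.cos(t),-d[2]]
        n=int(np.ceil(max(np.abs(sl))/0.0417)); print('yaw %.3f rad | slide %s n>=%d (in tool axes after yaw)'%(np.radians(dy),np.round(sl,4),n))
        p,a=np.array(w[:3]),b
E
python3 - <<'E'
from h import *
go((.5,-.3,.35,None),(.46,.25,.42,None))
c=r.camera('wrist');print(c['mount'],c['camera_matrix'])
E
```

```text
at [ 0.2013 -0.5917  0.2527] ang 18.8 tilt [ 0. -0.] t 2.1
yaw -0.000 rad | slide [ 0.3768 -0.18   -0.0973] n>=10 (in tool axes after yaw)
yaw -0.000 rad | slide [ 0.1392 -0.5336 -0.07  ] n>=13 (in tool axes after yaw)
[[ 7.48455950e-04 -9.66730130e-01 -2.55797374e-01  6.61729118e-02]
 [ 9.99999679e-01  7.97056900e-04 -8.63308746e-05 -1.41859199e-03]
 [ 2.87343719e-04 -2.55797227e-01  9.66730415e-01 -1.32296566e-01]
 [ 0.00000000e+00  0.00000000e+00  0.00000000e+00  1.00000000e+00]] [[304.15110239   0.         285.1099455 ]
 [  0.         304.15110239 206.57796157]
 [  0.           0.           1.        ]]
```

View pics/shaker_crop.png

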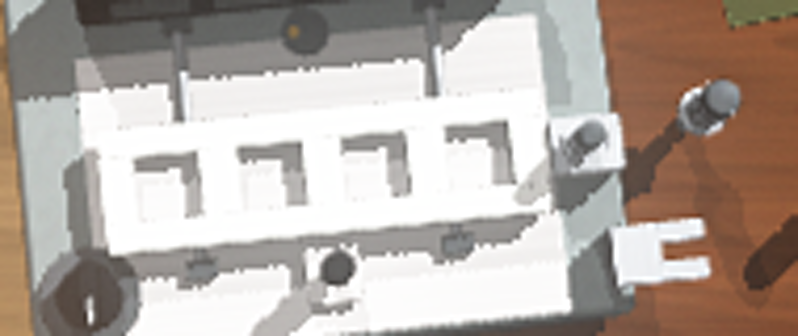

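The crop shows the smaller pin in the lock tab at (585,140). The larger look-alike stands free at (715,105), and the fork at (660,250) opens to -y.

Request:
apply_moves --rows '[{"slide": [0.0377, -0.018, -0.0097], "yaw": 0, "grip": 0.05}, {"slide": [0.0377, -0.018, -0.0097], "yaw": 0, "grip": 0.05}, {"slide": [0.0377, -0.018, -0.0097], "yaw": 0, "grip": 0.05}, {"slide": [0.0377, -0.018, -0.0097], "yaw": 0, "grip": 0.05}, {"slide": [0.0377, -0.018, -0.0097], "yaw": 0, "grip": 0.05}, {"slide": [0.0377, -0.018, -0.0097], "yaw": 0, "grip": 0.05}, {"slide": [0.0377, -0.018, -0.0097], "yaw": 0, "grip": 0.05}, {"slide": [0.0377, -0.018, -0.0097], "yaw": 0, "grip": 0.05}, {"slide": [0.0377, -0.018, -0.0097], "yaw": 0, "grip": 0.05}, {"slide": [0.0377, -0.018, -0.0097], "yaw": 0, "grip": 0.05}]'

```text
clock: 2.98
ee_pos: [0.4928, -0.3066, 0.3477]
ee_rot: [3.099, 0.513, 0.0]
wrist_force: [0.4, -0.6, -0.1]
grip_width: 0.0498
grip_force: 0.0
```

Request:
apply_moves --rows '[{"slide": [0.01, -0.038, -0.005], "yaw": 0, "grip": 0.05}, {"slide": [0.01, -0.038, -0.005], "yaw": 0, "grip": 0.05}, {"slide": [0.01, -0.038, -0.005], "yaw": 0, "grip": 0.05}, {"slide": [0.01, -0.038, -0.005], "yaw": 0, "grip": 0.05}, {"slide": [0.01, -0.038, -0.005], "yaw": 0, "grip": 0.05}, {"slide": [0.01, -0.038, -0.005], "yaw": 0, "grip": 0.05}, {"slide": [0.01, -0.038, -0.005], "yaw": 0, "grip": 0.05}]'

```text
clock: 3.57
ee_pos: [0.4718, -0.0321, 0.3824]
ee_rot: [3.099, 0.512, 0.001]
wrist_force: [1.3, 0.0, -0.5]
grip_width: 0.05
grip_force: 0.0
```

Request:
apply_moves --rows '[{"slide": [0.01, -0.038, -0.005], "yaw": 0, "grip": 0.05}, {"slide": [0.01, -0.038, -0.005], "yaw": 0, "grip": 0.05}, {"slide": [0.01, -0.038, -0.005], "yaw": 0, "grip": 0.05}, {"slide": [0.01, -0.038, -0.005], "yaw": 0, "grip": 0.05}, {"slide": [0.01, -0.038, -0.005], "yaw": 0, "grip": 0.05}, {"slide": [0.01, -0.038, -0.005], "yaw": 0, "grip": 0.05}, {"slide": [0.01, -0.038, -0.005], "yaw": 0, "grip": 0.05}, {"slide": [0, 0, 0], "yaw": 0, "grip": 0.05}, {"slide": [0, 0, 0], "yaw": 0, "grip": 0.05}]'

```text
clock: 4.32
ee_pos: [0.4521, 0.2433, 0.4171]
ee_rot: [-3.097, -0.521, -0.0]
wrist_force: [-0.7, -1.6, -0.2]
grip_width: 0.0501
grip_force: 0.0
```

```bash
cat >> h.py <<'E'
def wcam():
    s,p,M=pose(); c=r.camera('wrist'); T=np.eye(4);T[:3,:3]=M;T[:3,3]=p
    return c,T@c['mount']
E
python3 - <<'E'
from h import *
go()
print(r.sense()['joints'])
c,T=wcam();save('w1.png',c['color']);np.savez('w1.npz',T=T,**c)
for t in ['ink0']:
    for d in r.recognise(t,'wrist'): print(t,round(d['conf'],2),np.round(d['position'],3),np.round(proj(c,d['position'],T)))
    for d in r.spot_point(t,'wrist'): print('pt',t,round(d['conf'],2),np.round(d['position'],3),np.round(proj(c,d['position'],T)))
E
```

```text
at [0.4521 0.2433 0.4171] ang 19.1 tilt [0.    0.001] t 4.3167
[-0.35909658  0.37365674 -0.33480165  1.63450208  0.13048737  1.1547378
 -1.96247104]
ink0 0.94 [0.536 0.208 0.054] [325. 125.]
ink0 0.86 [0.43  0.218 0.051] [297. 185.]
ink0 0.85 [0.552 0.353 0.054] [240.  82.]
ink0 0.66 [0.433 0.343 0.053] [224. 159.]
pt ink0 0.96 [0.538 0.2   0.003] [326. 126.]
pt ink0 0.72 [ 0.427  0.217 -0.005] [295. 182.]
pt ink0 0.71 [0.425 0.346 0.003] [227. 160.]
pt ink0 0.57 [ 0.558  0.359 -0.002] [242.  82.]
```

View pics/w1.png

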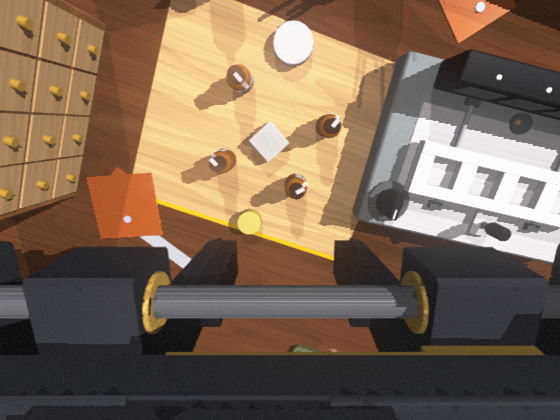

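The wrist view shows the four capped round bottles with their strips at (240,78), (329,126), (222,160) and (296,186), and the resin cube between them. I'll go over the first, at (0.426,0.217).

```bash
cat >> h.py <<'E'
def strip(c,T,xy,z0=0.08,rad=.03):
    P=pts(c,T);im=c['color'].astype(int);ok=c['z_map']>0
    d=np.hypot(P[...,0]-xy[0],P[...,1]-xy[1])
    cap=ok&(d<rad)&(abs(P[...,2]-z0)<.006)
    (cx,cy),rr=cv2.minEnclosingCircle(P[cap][:,:2].astype(np.float32))
    ctr=np.median([[cx,cy]],0)[0]
    lum=im.min(-1)
    w=cap&(lum>130)
    q=P[w][:,:2]-ctr
    m=q.mean(0)
    x,y=P[cap][:,0],P[cap][:,1]
    mean=[(x.min()+x.max())/2,(y.min()+y.max())/2]
    # label: white points on the side
    l=ok&(np.hypot(P[...,0]-ctr[0],P[...,1]-ctr[1])<.026)&(P[...,2]>z0-.072)&(P[...,2]<z0-.03)&(lum>130)&(abs(im[...,0]-im[...,2])<50)
    lab=(P[l][:,:2].mean(0)-ctr) if l.sum() else [np.nan]*2
    print('cap n',cap.sum(),'ctr',np.round(ctr,4),'box',np.round(mean,4),'r',round(rr,4),'ztop',round(np.median(P[cap][:,2]),4),'strip n',w.sum(),'len',np.round(np.hypot(*m),4),'ang %.1f'%np.degrees(np.arctan2(m[1],m[0])),'label n',l.sum(),'ang %.1f'%np.degrees(np.arctan2(lab[1],lab[0])))
    return ctr
E
python3 - <<'E'
from h import *
c=dict(np.load('w1.npz'));T=c['T']
for xy in [(.426,.217),(.537,.200),(.425,.346),(.557,.359)]: strip(c,T,xy)
go((.426,.217,.2,None))
# shaker fit
obs={'p0':(.548,-.1885),'p1':(.541,-.1205),'p2':(.537,-.0535),'p3':(.531,.0205),'reader':(.6525,-.0735),'handle':(.471,-.0915),'shaker':(.5595,-.082)}
# shaker-frame, row x unknown = a
E
```

```text
Traceback (most recent call last):
  File "h.py", line 43, in strip
    l=ok&(np.hypot(P[...,0]-ctr[0],P[...,1]-ctr[1])<.026)&(P[...,2]>z0-.072)&(P[...,2]<z0-.03)&(lum>130)&(abs(im[...,0]-im[...,2])<50)
                            ~~~^^^
IndexError: invalid index to scalar variable.
```

```bash
sed -i 's/ctr=np.median(\[\[cx,cy\]\],0)\[0\]/ctr=np.array([cx,cy])/' h.py
python3 - <<'E'
from h import *
c=dict(np.load('w1.npz'));T=c['T']
for xy in [(.426,.217),(.537,.200),(.425,.346),(.557,.359)]: strip(c,T,xy)
go((.426,.217,.2,None))
E
```

```text
cap n 182 ctr [0.426  0.2169] box [0.4257 0.2172] r 0.0122 ztop 0.0803 strip n 41 len 0.0052 ang -46.3 label n 31 ang -11.9
cap n 209 ctr [0.5386 0.2002] box [0.5386 0.2   ] r 0.012 ztop 0.0803 strip n 46 len 0.0047 ang -22.8 label n 8 ang -22.5
cap n 194 ctr [0.4261 0.3486] box [0.426  0.3481] r 0.0122 ztop 0.0804 strip n 38 len 0.0055 ang 66.0 label n 17 ang 31.3
cap n 241 ctr [0.5589 0.3584] box [0.5594 0.3585] r 0.0127 ztop 0.0803 strip n 54 len 0.0053 ang -117.5 label n 31 ang -107.0
at [0.4533 0.2389 0.4167] ang 18.7 tilt [-0.    -0.001] t 4.4667
yaw -0.000 rad | slide [-0.0329  0.012   0.2167] n>=6 (in tool axes after yaw)
```

The strip angles match the picture. Before picking, I'll measure the rack and the lock from above, with the tool turned the way it will stand when placing.

```bash
python3 - <<'E'
from h import *
go((.54,-.16,.40,-85.4))
E
```

```text
at [0.4533 0.2389 0.4167] ang 18.7 tilt [-0.    -0.001] t 4.4667
yaw 1.816 rad | slide [ 0.4046 -0.0544  0.0167] n>=10 (in tool axes after yaw)
```

Request:
apply_moves --rows '[{"slide": [0, 0, 0], "yaw": 0.121, "grip": 0.05}, {"slide": [0, 0, 0], "yaw": 0.121, "grip": 0.05}, {"slide": [0, 0, 0], "yaw": 0.121, "grip": 0.05}, {"slide": [0, 0, 0], "yaw": 0.121, "grip": 0.05}, {"slide": [0, 0, 0], "yaw": 0.121, "grip": 0.05}, {"slide": [0, 0, 0], "yaw": 0.121, "grip": 0.05}, {"slide": [0, 0, 0], "yaw": 0.121, "grip": 0.05}, {"slide": [0, 0, 0], "yaw": 0.121, "grip": 0.05}, {"slide": [0, 0, 0], "yaw": 0.121, "grip": 0.05}, {"slide": [0, 0, 0], "yaw": 0.121, "grip": 0.05}]'

```text
clock: 5.3
ee_pos: [0.4531, 0.2373, 0.4144]
ee_rot: [2.903, -1.185, -0.01]
wrist_force: [-0.0, 0.4, -0.8]
grip_width: 0.05
grip_force: 0.0
```

Request:
apply_moves --rows '[{"slide": [0, 0, 0], "yaw": 0.121, "grip": 0.05}, {"slide": [0, 0, 0], "yaw": 0.121, "grip": 0.05}, {"slide": [0, 0, 0], "yaw": 0.121, "grip": 0.05}, {"slide": [0, 0, 0], "yaw": 0.121, "grip": 0.05}, {"slide": [0, 0, 0], "yaw": 0.121, "grip": 0.05}, {"slide": [0, 0, 0], "yaw": 0, "grip": 0.05}]'

```text
clock: 5.8
ee_pos: [0.4532, 0.2379, 0.4114]
ee_rot: [2.438, -1.954, -0.001]
wrist_force: [0.4, 0.4, -1.2]
grip_width: 0.0501
grip_force: 0.0
```

Request:
apply_moves --rows '[{"slide": [0.0405, -0.0055, 0.0012], "yaw": 0, "grip": 0.05}, {"slide": [0.0405, -0.0055, 0.0012], "yaw": 0, "grip": 0.05}, {"slide": [0.0405, -0.0055, 0.0012], "yaw": 0, "grip": 0.05}, {"slide": [0.0405, -0.0055, 0.0012], "yaw": 0, "grip": 0.05}, {"slide": [0.0405, -0.0055, 0.0012], "yaw": 0, "grip": 0.05}, {"slide": [0.0405, -0.0055, 0.0012], "yaw": 0, "grip": 0.05}, {"slide": [0.0405, -0.0055, 0.0012], "yaw": 0, "grip": 0.05}, {"slide": [0.0405, -0.0055, 0.0012], "yaw": 0, "grip": 0.05}, {"slide": [0.0405, -0.0055, 0.0012], "yaw": 0, "grip": 0.05}, {"slide": [0.0405, -0.0055, 0.0012], "yaw": 0, "grip": 0.05}]'

```text
clock: 6.63
ee_pos: [0.5972, -0.1461, 0.4018]
ee_rot: [2.454, -1.948, -0.01]
wrist_force: [0.2, 0.6, 0.2]
grip_width: 0.05
grip_force: 0.0
```

Request:
apply_moves --rows '[{"slide": [0, 0, 0], "yaw": 0, "grip": 0.05}, {"slide": [0, 0, 0], "yaw": 0, "grip": 0.05}]'

```text
clock: 6.8
ee_pos: [0.5962, -0.1476, 0.4018]
ee_rot: [2.446, -1.955, -0.009]
wrist_force: [-0.6, 1.1, -0.3]
grip_width: 0.0502
grip_force: 0.0
```

```bash
python3 - <<'E'
from h import *
go();print(r.sense()['joints'])
c,T=wcam();save('w2.png',c['color']);np.savez('w2.npz',T=T,**c)
go()
for t in ['pocket0','sled_row','lock_bore','park_notch','sled_handle','switch_grip','pin_collar','reader','pin']:
    for d in r.spot_point(t,'wrist'): print('pt',t,round(d['conf'],2),np.round(d['position'],3),np.round(proj(c,d['position'],T)))
E
```

```text
at [ 0.5962 -0.1476  0.4018] ang -77.3 tilt [-0.011 -0.005] t 6.8
[-0.34522614  0.77203341  1.15356054  1.39940955 -0.69080092  1.41813753
 -2.1178377 ]
at [ 0.5967 -0.1448  0.4016] ang -77.1 tilt [-0.011 -0.003] t 6.85
pt pocket0 0.9 [ 0.549 -0.187  0.078] [320. 152.]
pt pocket0 0.9 [ 0.534 -0.052  0.075] [308. 236.]
pt pocket0 0.69 [ 0.556 -0.251  0.096] [328. 106.]
pt pocket0 0.56 [ 0.541 -0.122  0.071] [314. 194.]
pt pocket0 0.55 [0.534 0.017 0.075] [298. 275.]
pt sled_row 0.61 [ 0.536 -0.088  0.074] [312. 215.]
pt sled_row 0.3 [ 0.422  0.215 -0.003] [326. 352.]
pt lock_bore 0.97 [ 0.556 -0.254  0.097] [328. 103.]
pt park_notch 0.57 [ 0.487 -0.31   0.091] [388.  73.]
pt park_notch 0.24 [0.54  0.201 0.002] [272. 338.]
pt sled_handle 0.72 [ 0.476 -0.093  0.123] [357. 230.]
pt switch_grip 0.53 [0.46  0.07  0.099] [335. 319.]
pt pin_collar 0.91 [ 0.586 -0.343  0.045] [319.  38.]
pt pin_collar 0.53 [ 0.557 -0.253  0.093] [327. 104.]
pt pin_collar 0.38 [ 0.324 -0.291 -0.001] [457. 117.]
pt pin_collar 0.33 [ 0.554 -0.253  0.063] [327. 106.]
pt reader 0.93 [ 0.653 -0.075  0.102] [235. 213.]
pt reader 0.69 [ 0.537 -0.087  0.074] [311. 216.]
pt reader 0.31 [ 0.556 -0.251  0.097] [328. 106.]
pt pin 0.97 [ 0.584 -0.342 -0.   ] [317.  47.]
pt pin 0.72 [ 0.32  -0.289  0.002] [460. 119.]
pt pin 0.62 [ 0.559 -0.255  0.061] [323. 104.]
pt pin 0.35 [ 0.535 -0.088  0.077] [313. 216.]
```

View pics/w2.png

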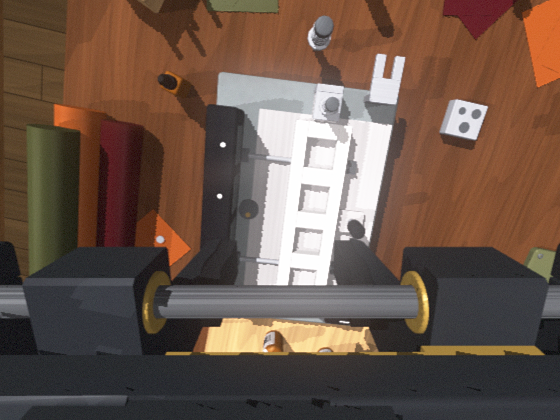

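The view shows the rack's pockets at (320,152), (314,197), (310,240) and (305,278), the lock at (330,103), the fork at (388,80) and the loose larger pin at (320,32). The turn was absorbed by joint 3 because joint 7 was near its range end, so I'll unwind the other way, to +94.6 deg.

```bash
python3 - <<'E'
from h import *
c=dict(np.load('w2.npz'));T=c['T'];P=pts(c,T);ok=c['z_map']>0
from collections import Counter
Q=P[ok]
box=(Q[:,0]>.49)&(Q[:,0]<.60)&(Q[:,1]>-.23)&(Q[:,1]<.07)
h,e=np.histogram(Q[box][:,2],np.arange(.05,.14,.003));print([(round(a,3),b) for a,b in zip(e,h)])
for th in (4.4,4.8):
    t=np.radians(th);u=np.array([np.cos(t),np.sin(t)]);v=np.array([-np.sin(t),np.cos(t)])
    o=np.array([.539,-.086])
    S=np.stack([(P[...,:2]-o)@u,(P[...,:2]-o)@v],-1)
    m=ok&(P[...,2]>.086)&(P[...,2]<.095)&(abs(S[...,0])<.06)&(abs(S[...,1])<.2)
    s=S[m]
    for y in (-.14,-.136,-.07,-.068,-.066,-.002,0,.002,.066,.068,.07):
        k=abs(s[:,1]-y)<.003
        if k.any(): print(th,y,k.sum(),np.round(np.percentile(s[k,0],[1,99]),4))
    print('ymin',np.round(np.percentile(s[:,1],.5),4))
    # pocket holes: points below .083 in the row
    for i,y in enumerate((-.102,-.034,.034,.102)):
        k=s[(abs(s[:,0])<.01)&(abs(s[:,1]-y)<.034)]
        a=k[k[:,1]<y];b=k[k[:,1]>y]
        kx=s[(abs(s[:,1]-y)<.01)]
        g=lambda q:np.round(q,4)
        if len(a) and len(b) and len(kx): print('pocket',i,'y walls',g(np.percentile(a[:,1],98)),g(np.percentile(b[:,1],2)),'x walls',g(np.percentile(kx[kx[:,0]<0,0],98)),g(np.percentile(kx[kx[:,0]>0,0],2)))
go((.5967,-.145,.4,94.6))
E
```

```text
[(np.float64(0.05), np.int64(0)), (np.float64(0.053), np.int64(0)), (np.float64(0.056), np.int64(1)), (np.float64(0.059), np.int64(1435)), (np.float64(0.062), np.int64(1109)), (np.float64(0.065), np.int64(29)), (np.float64(0.068), np.int64(151)), (np.float64(0.071), np.int64(970)), (np.float64(0.074), np.int64(1838)), (np.float64(0.077), np.int64(91)), (np.float64(0.08), np.int64(91)), (np.float64(0.083), np.int64(97)), (np.float64(0.086), np.int64(417)), (np.float64(0.089), np.int64(5201)), (np.float64(0.092), np.int64(109)), (np.float64(0.095), np.int64(0)), (np.float64(0.098), np.int64(0)), (np.float64(0.101), np.int64(0)), (np.float64(0.104), np.int64(0)), (np.float64(0.107), np.int64(0)), (np.float64(0.11), np.int64(0)), (np.float64(0.113), np.int64(0)), (np.float64(0.116), np.int64(0)), (np.float64(0.119), np.int64(0)), (np.float64(0.122), np.int64(0)), (np.float64(0.125), np.int64(0)), (np.float64(0.128), np.int64(0)), (np.float64(0.131), np.int64(0)), (np.float64(0.134), np.int64(0)), (np.float64(0.137), np.int64(0))]
4.4 -0.14 236 [-0.0349  0.0425]
4.4 -0.136 247 [-0.035   0
[... 445 characters left out ...]
73 x walls -0.0234 0.0212
4.8 -0.14 240 [-0.0356  0.0418]
4.8 -0.136 248 [-0.0358  0.0422]
4.8 -0.07 219 [-0.0374  0.0402]
4.8 -0.068 218 [-0.0374  0.0402]
4.8 -0.066 218 [-0.0377  0.0402]
4.8 -0.002 201 [-0.0391  0.0394]
4.8 0 198 [-0.0392  0.0394]
4.8 0.002 196 [-0.0398  0.039 ]
4.8 0.066 174 [-0.0405  0.0371]
4.8 0.068 174 [-0.0405  0.0377]
4.8 0.07 172 [-0.0411  0.0377]
ymin -0.1934
pocket 0 y walls -0.1225 -0.0782 x walls -0.0198 0.0247
pocket 1 y walls -0.0544 -0.0105 x walls -0.0215 0.0231
pocket 2 y walls 0.0136 0.0573 x walls -0.0232 0.0213
at [ 0.5974 -0.1423  0.4011] ang -76.9 tilt [-0.012 -0.005] t 7.3
yaw -2.993 rad | slide [-0.0027 -0.0009  0.0011] n>=1 (in tool axes after yaw)
```

Request:
apply_moves --rows '[{"slide": [0, 0, 0], "yaw": -0.12, "grip": 0.05}, {"slide": [0, 0, 0], "yaw": -0.12, "grip": 0.05}, {"slide": [0, 0, 0], "yaw": -0.12, "grip": 0.05}, {"slide": [0, 0, 0], "yaw": -0.12, "grip": 0.05}, {"slide": [0, 0, 0], "yaw": -0.12, "grip": 0.05}, {"slide": [0, 0, 0], "yaw": -0.12, "grip": 0.05}, {"slide": [0, 0, 0], "yaw": -0.12, "grip": 0.05}, {"slide": [0, 0, 0], "yaw": -0.12, "grip": 0.05}, {"slide": [0, 0, 0], "yaw": -0.12, "grip": 0.05}, {"slide": [0, 0, 0], "yaw": -0.12, "grip": 0.05}]'

```text
clock: 8.13
ee_pos: [0.5972, -0.1429, 0.4011]
ee_rot: [3.128, -0.215, -0.019]
wrist_force: [-0.6, -0.3, -0.3]
grip_width: 0.0499
grip_force: 0.0
```

Request:
apply_moves --rows '[{"slide": [0, 0, 0], "yaw": -0.12, "grip": 0.05}, {"slide": [0, 0, 0], "yaw": -0.12, "grip": 0.05}, {"slide": [0, 0, 0], "yaw": -0.12, "grip": 0.05}, {"slide": [0, 0, 0], "yaw": -0.12, "grip": 0.05}, {"slide": [0, 0, 0], "yaw": -0.12, "grip": 0.05}, {"slide": [0, 0, 0], "yaw": -0.12, "grip": 0.05}, {"slide": [0, 0, 0], "yaw": -0.12, "grip": 0.05}, {"slide": [0, 0, 0], "yaw": -0.12, "grip": 0.05}, {"slide": [0, 0, 0], "yaw": -0.12, "grip": 0.05}, {"slide": [0, 0, 0], "yaw": -0.12, "grip": 0.05}]'

```text
clock: 8.97
ee_pos: [0.5972, -0.1431, 0.401]
ee_rot: [-2.707, -1.591, 0.022]
wrist_force: [-0.1, 0.4, 0.2]
grip_width: 0.0502
grip_force: 0.0
```

```bash
python3 - <<'E'
from h import *
go((.426,.217,.2,None));print(r.sense()['joints'])
E
```

```text
at [ 0.5972 -0.1431  0.401 ] ang 60.9 tilt [-0.013 -0.006] t 8.9667
yaw -0.000 rad | slide [ 0.2313 -0.3247  0.201 ] n>=8 (in tool axes after yaw)
[-0.09544909  0.57935769  0.47483508  1.38611508 -0.2573114   1.24936896
 -0.11175364]
```

Request:
apply_moves --rows '[{"slide": [0, 0, 0], "yaw": -0.12, "grip": 0.05}, {"slide": [0, 0, 0], "yaw": -0.12, "grip": 0.05}, {"slide": [0, 0, 0], "yaw": -0.12, "grip": 0.05}, {"slide": [0, 0, 0], "yaw": -0.12, "grip": 0.05}, {"slide": [0, 0, 0], "yaw": -0.12, "grip": 0.05}, {"slide": [0.037, -0.018, 0], "yaw": 0, "grip": 0.05}, {"slide": [0.037, -0.018, 0], "yaw": 0, "grip": 0.05}, {"slide": [0.037, -0.018, 0], "yaw": 0, "grip": 0.05}, {"slide": [0.037, -0.018, 0], "yaw": 0, "grip": 0.05}, {"slide": [0, 0, 0], "yaw": 0, "grip": 0.05}]'

```text
clock: 9.8
ee_pos: [0.5092, 0.0066, 0.4011]
ee_rot: [-2.102, -2.318, 0.017]
wrist_force: [-0.8, 0.4, -1.0]
grip_width: 0.0502
grip_force: 0.0
```

```bash
cat >> h.py <<'E'
def rack(c,T,th,o=(.539,-.086)):
    P=pts(c,T);ok=c['z_map']>0
    t=np.radians(th);u=np.array([np.cos(t),np.sin(t)]);v=np.array([-np.sin(t),np.cos(t)]);o=np.array(o)
    S=np.stack([(P[...,:2]-o)@u,(P[...,:2]-o)@v],-1)
    s=S[ok&(P[...,2]>.086)&(P[...,2]<.095)&(abs(S[...,0])<.06)&(abs(S[...,1])<.2)]
    for i,y in enumerate((-.102,-.034,.034,.102)):
        k=s[(abs(s[:,0])<.01)&(abs(s[:,1]-y)<.034)];a=k[k[:,1]<y];b=k[k[:,1]>y];kx=s[(abs(s[:,1]-y)<.01)];l=kx[kx[:,0]<0,0];h=kx[kx[:,0]>0,0]
        if min(map(len,(a,b,l,h))): 
            q=np.array([np.percentile(l,98)+np.percentile(h,2),np.percentile(a[:,1],98)+np.percentile(b[:,1],2)])/2
            print('pocket',i,'local',np.round(q,4),'world',np.round(o+q[0]*u+q[1]*v,4))
E
python3 - <<'E'
from h import *
c,T=wcam();save('w3.png',c['color']);np.savez('w3.npz',T=T,**c)
go();print(r.sense()['joints'])
for f in 'w2','w3':
    c=dict(np.load(f+'.npz'));rack(c,c['T'],6.2)
for t in ['lock_bore','park_notch','sled_handle','pin_collar','reader','pin']:
    for d in r.spot_point(t,'wrist'): print('pt',t,round(d['conf'],2),np.round(d['position'],3))
c=dict(np.load('top0.npz'));rack(c,c['cam_to_world'],6.2)
E
```

```text
at [0.5112 0.0027 0.4015] ang 95.4 tilt [-0.014 -0.003] t 9.85
[-0.29720857  0.38729433  0.30446973  1.67939222 -0.12390671  1.10793651
  0.1371388 ]
pocket 0 local [-0.     -0.1003] world [ 0.5498 -0.1857]
pocket 1 local [ 0.     -0.0323] world [ 0.5425 -0.1182]
pocket 2 local [-0.0002  0.0355] world [ 0.535  -0.0507]
pocket 1 local [ 0.001  -0.0315] world [ 0.5434 -0.1172]
pocket 2 local [0.0007 0.0365] world [ 0.5357 -0.0496]
pocket 3 local [0.0011 0.1044] world [0.5288 0.0179]
pt lock_bore 0.93 [ 0.556 -0.253  0.1  ]
pt lock_bore 0.55 [ 0.422  0.216 -0.004]
pt park_notch 0.69 [ 0.487 -0.31   0.093]
pt sled_handle 0.78 [ 0.474 -0.091  0.122]
pt pin_collar 0.67 [ 0.555 -0.249  0.095]
pt pin_collar 0.61 [ 0.585 -0.344  0.045]
pt reader 0.7 [ 0.655 -0.076  0.104]
pt reader 0.48 [0.542 0.202 0.003]
pt pin 0.9 [ 0.558 -0.254  0.062]
pt pin 0.48 [ 0.585 -0.344  0.001]
pocket 0 local [ 0.0003 -0.0991] world [ 0.55   -0.1845]
pocket 1 local [-0.0001 -0.0313] world [ 0.5422 -0.1171]
pocket 2 local [0.0002 0.036 ] world [ 0.5353 -0.0502]
pocket 3 local [0.0003 0.1043] world [0.5281 0.0177]
```

Both views agree: the rack is at 6.2 deg, with pockets at (.550,-.185), (.5427,-.1177), (.5353,-.050) and (.528,.018). Now to bottle A at tool angle 44.

```bash
python3 - <<'E'
from h import *
go((.426,.217,.2,44))
E
```

```text
at [ 0.5134 -0.0035  0.4013] ang 94.8 tilt [-0.012 -0.006] t 10.15
yaw 0.886 rad | slide [ 0.0903 -0.2194  0.2013] n>=6 (in tool axes after yaw)
```

Request:
apply_moves --rows '[{"slide": [0, 0, 0], "yaw": 0.111, "grip": 0.05}, {"slide": [0, 0, 0], "yaw": 0.111, "grip": 0.05}, {"slide": [0, 0, 0], "yaw": 0.111, "grip": 0.05}, {"slide": [0, 0, 0], "yaw": 0.111, "grip": 0.05}, {"slide": [0, 0, 0], "yaw": 0.111, "grip": 0.05}, {"slide": [0, 0, 0], "yaw": 0.111, "grip": 0.05}, {"slide": [0, 0, 0], "yaw": 0.111, "grip": 0.05}, {"slide": [0, 0, 0], "yaw": 0.111, "grip": 0.05}]'

```text
clock: 10.82
ee_pos: [0.5133, -0.0031, 0.4013]
ee_rot: [2.916, 1.166, -0.021]
wrist_force: [-0.3, -0.8, -0.2]
grip_width: 0.05
grip_force: 0.0
```

Request:
apply_moves --rows '[{"slide": [0.015, -0.0366, 0.033], "yaw": 0, "grip": 0.05}, {"slide": [0.015, -0.0366, 0.033], "yaw": 0, "grip": 0.05}, {"slide": [0.015, -0.0366, 0.033], "yaw": 0, "grip": 0.05}, {"slide": [0.015, -0.0366, 0.033], "yaw": 0, "grip": 0.05}, {"slide": [0.015, -0.0366, 0.033], "yaw": 0, "grip": 0.05}, {"slide": [0.015, -0.0366, 0.033], "yaw": 0, "grip": 0.05}, {"slide": [0, 0, 0], "yaw": 0, "grip": 0.05}, {"slide": [0, 0, 0], "yaw": 0, "grip": 0.05}, {"slide": [0, 0, 0], "yaw": 0, "grip": 0.05}]'

```text
clock: 11.57
ee_pos: [0.441, 0.1744, 0.2415]
ee_rot: [2.912, 1.174, -0.02]
wrist_force: [0.2, 0.6, 0.4]
grip_width: 0.0497
grip_force: 0.0
```

```bash
python3 - <<'E'
from h import *
c,T=wcam();save('w4.png',c['color'])
x=strip(c,T,(.426,.217));go((*x,.070,None))
print(r.sense()['joints'])
E
```

```text
cap n 475 ctr [0.4257 0.2166] box [0.4257 0.2172] r 0.0124 ztop 0.0803 strip n 104 len 0.0054 ang -40.0 label n 90 ang -14.0
at [0.4414 0.174  0.242 ] ang 43.9 tilt [-0.01  -0.005] t 11.6167
yaw -0.000 rad | slide [ 0.0182 -0.0417  0.172 ] n>=5 (in tool axes after yaw)
[-0.75099527  0.55658183  0.43912999  2.02867757 -0.37935327  0.64679074
 -0.86619727]
```

```bash
python3 - <<'E'
s=open('h.py').read()
s=s.replace("    if pm is None: s,p,M=pose();","    W=None\n    if pm is None: s,p,M=pose();W=M;")
s=s.replace("        n=int(","        if W is not None:\n            W=W@R.from_rotvec([0,0,np.radians(dy)]).as_matrix(); sl=W.T@d\n        n=int(")
open('h.py','w').write(s)
from h import *
go((.4257,.2169,.07,None))
E
```

```text
at [0.4414 0.174  0.242 ] ang 43.9 tilt [-0.01  -0.005] t 11.6167
yaw -0.000 rad | slide [ 0.0203 -0.0413  0.1719] n>=5 (in tool axes after yaw)
```

Request:
apply_moves --rows '[{"slide": [0.005, -0.0103, 0.02], "yaw": 0, "grip": 0.05}, {"slide": [0.005, -0.0103, 0.02], "yaw": 0, "grip": 0.05}, {"slide": [0.005, -0.0103, 0.02], "yaw": 0, "grip": 0.05}, {"slide": [0.0052, -0.0104, 0.02], "yaw": 0, "grip": 0.05}, {"slide": [0, 0, 0.02], "yaw": 0, "grip": 0.05}, {"slide": [0, 0, 0.02], "yaw": 0, "grip": 0.05}, {"slide": [0, 0, 0.012], "yaw": 0, "grip": 0.05}, {"slide": [0, 0, 0], "yaw": 0, "grip": 0.05}, {"slide": [0, 0, 0], "yaw": 0, "grip": 0.05}]'

```text
clock: 12.37
ee_pos: [0.4254, 0.2174, 0.1098]
ee_rot: [2.914, 1.173, -0.019]
wrist_force: [0.3, 0.8, -0.3]
grip_width: 0.05
grip_force: 0.0
```

```bash
python3 - <<'E'
from h import *
go((.4257,.2169,.07,None))
E
```

```text
at [0.4254 0.2174 0.1098] ang 43.9 tilt [-0.011 -0.005] t 12.3667
yaw -0.000 rad | slide [0.0003 0.0008 0.0398] n>=1 (in tool axes after yaw)
```

Request:
apply_moves --rows '[{"slide": [0, 0, 0.014], "yaw": 0, "grip": 0.05}, {"slide": [0, 0, 0.014], "yaw": 0, "grip": 0.05}, {"slide": [0, 0, 0.012], "yaw": 0, "grip": 0.05}, {"slide": [0, 0, 0], "yaw": 0, "grip": 0.05}, {"slide": [0, 0, 0], "yaw": 0, "grip": 0.01}, {"slide": [0, 0, 0], "yaw": 0, "grip": 0.01}, {"slide": [0, 0, 0], "yaw": 0, "grip": 0.01}, {"slide": [0, 0, 0], "yaw": 0, "grip": 0.01}, {"slide": [0, 0, 0], "yaw": 0, "grip": 0.01}, {"slide": [0, 0, 0], "yaw": 0, "grip": 0.01}]' --newtons 20

```text
clock: 13.2
ee_pos: [0.4241, 0.2185, 0.0698]
ee_rot: [2.912, 1.177, -0.018]
wrist_force: [0.9, -0.3, 5.3]
grip_width: 0.0232
grip_force: 19.7
```

```bash
python3 - <<'E'
from h import *
print(r.sense()['grip_width'],r.sense()['grip_force'])
s,p,M=pose()
go((*p[:2],.25,None),(.5282,.0178,.25,93))
E
```

```text
0.023242382374709738 19.732069839374162
at [0.4241 0.2185 0.0698] ang 44.0 tilt [-0.011 -0.005] t 13.2
yaw -0.000 rad | slide [-0.002  -0.0007 -0.1801] n>=5 (in tool axes after yaw)
yaw -0.855 rad | slide [-2.059e-01  9.340e-02 -2.000e-04] n>=5 (in tool axes after yaw)
```

Request:
apply_moves --rows '[{"slide": [0, 0, -0.015], "yaw": 0, "grip": 0.01}, {"slide": [0, 0, -0.033], "yaw": 0, "grip": 0.01}, {"slide": [0, 0, -0.033], "yaw": 0, "grip": 0.01}, {"slide": [0, 0, -0.033], "yaw": 0, "grip": 0.01}, {"slide": [0, 0, -0.033], "yaw": 0, "grip": 0.01}, {"slide": [0, 0, -0.033], "yaw": 0, "grip": 0.01}]'

```text
clock: 13.7
ee_pos: [0.4247, 0.2192, 0.2506]
ee_rot: [2.912, 1.178, -0.024]
wrist_force: [-0.1, 0.9, -1.9]
grip_width: 0.0232
grip_force: 19.8
```

Request:
apply_moves --rows '[{"slide": [0, 0, 0], "yaw": -0.095, "grip": 0.01}, {"slide": [0, 0, 0], "yaw": -0.095, "grip": 0.01}, {"slide": [0, 0, 0], "yaw": -0.095, "grip": 0.01}, {"slide": [0, 0, 0], "yaw": -0.095, "grip": 0.01}, {"slide": [0, 0, 0], "yaw": -0.095, "grip": 0.01}, {"slide": [0, 0, 0], "yaw": -0.095, "grip": 0.01}, {"slide": [0, 0, 0], "yaw": -0.095, "grip": 0.01}, {"slide": [0, 0, 0], "yaw": -0.095, "grip": 0.01}, {"slide": [0, 0, 0], "yaw": -0.095, "grip": 0.01}]'

```text
clock: 14.45
ee_pos: [0.4249, 0.2192, 0.249]
ee_rot: [-2.152, -2.28, 0.021]
wrist_force: [0.4, 0.4, -1.5]
grip_width: 0.0232
grip_force: 19.8
```

Request:
apply_moves --rows '[{"slide": [-0.0229, 0.0104, 0], "yaw": 0, "grip": 0.01}, {"slide": [-0.0229, 0.0104, 0], "yaw": 0, "grip": 0.01}, {"slide": [-0.0229, 0.0104, 0], "yaw": 0, "grip": 0.01}, {"slide": [-0.0229, 0.0104, 0], "yaw": 0, "grip": 0.01}, {"slide": [-0.0229, 0.0104, 0], "yaw": 0, "grip": 0.01}, {"slide": [-0.0229, 0.0104, 0], "yaw": 0, "grip": 0.01}, {"slide": [-0.0229, 0.0104, 0], "yaw": 0, "grip": 0.01}, {"slide": [-0.0229, 0.0104, 0], "yaw": 0, "grip": 0.01}, {"slide": [-0.0229, 0.0104, 0], "yaw": 0, "grip": 0.01}, {"slide": [0, 0, 0], "yaw": 0, "grip": 0.01}]'

```text
clock: 15.28
ee_pos: [0.5316, 0.0124, 0.249]
ee_rot: [-2.17, -2.27, 0.022]
wrist_force: [0.0, -0.8, -1.0]
grip_width: 0.0235
grip_force: 19.8
```

```bash
python3 - <<'E'
from h import *
go((.5282,.0178,.144,93));s=r.sense();print(s['joints'],s['grip_width'])
c,T=wcam();save('w5.png',c['color'])
strip(c,T,s['ee_pos'][:2],z0=s['ee_pos'][2]+.01,rad=.025)
E
```

```text
at [0.5316 0.0124 0.249 ] ang 92.6 tilt [-0.011 -0.009] t 15.2833
yaw -0.007 rad | slide [ 0.0065 -0.0019  0.1049] n>=3 (in tool axes after yaw)
[-0.22851467  0.58193725  0.1846152   1.85370225 -0.13932985  0.73004738
  0.07660054] 0.023481062683424866
cap n 2236 ctr [0.531  0.0244] box [0.531  0.0182] r 0.0219 ztop 0.2594 strip n 93 len 0.0112 ang -76.3 label n 125 ang -1.2
```

View pics/w5.png

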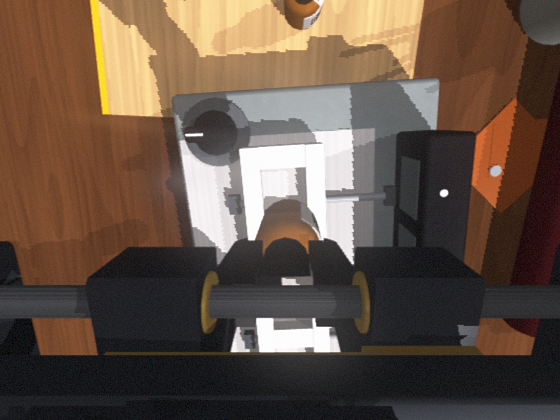

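The bottle hangs in the grip over the free pocket 3, with its label edge at (320,245) toward the reader. I'll stop just above the rack, align and lower.

Request:
apply_moves --rows '[{"slide": [0.0022, -0.0006, 0.02], "yaw": 0, "grip": 0.01}, {"slide": [0.0022, -0.0006, 0.02], "yaw": 0, "grip": 0.01}, {"slide": [0.0021, -0.0007, 0.02], "yaw": 0, "grip": 0.01}, {"slide": [0, 0, 0.02], "yaw": 0, "grip": 0.01}, {"slide": [0, 0, 0], "yaw": 0, "grip": 0.01}, {"slide": [0, 0, 0], "yaw": 0, "grip": 0.01}, {"slide": [0, 0, 0], "yaw": 0, "grip": 0.01}]'

```text
clock: 15.92
ee_pos: [0.5269, 0.025, 0.1696]
ee_rot: [-2.158, -2.276, 0.018]
wrist_force: [0.3, 0.5, -1.3]
grip_width: 0.0235
grip_force: 19.7
```

```bash
python3 - <<'E'
from h import *
go((.5282,.0178,.1445,None))
E
```

```text
at [0.5269 0.025  0.1696] ang 93.1 tilt [-0.012 -0.005] t 15.9167
yaw -0.000 rad | slide [-0.0071  0.0012  0.0252] n>=1 (in tool axes after yaw)
```

Request:
apply_moves --rows '[{"slide": [0, 0, 0], "yaw": 0, "grip": 0.01}, {"slide": [0, 0, 0], "yaw": 0, "grip": 0.01}, {"slide": [0, 0, 0], "yaw": 0, "grip": 0.01}]'

```text
clock: 16.17
ee_pos: [0.5273, 0.0246, 0.1698]
ee_rot: [-2.159, -2.276, 0.017]
wrist_force: [0.2, -0.2, -1.9]
grip_width: 0.0233
grip_force: 19.7
```

Request:
apply_moves --rows '[{"slide": [0, 0, 0], "yaw": 0, "grip": 0.01}, {"slide": [0, 0, 0], "yaw": 0, "grip": 0.01}]'

```text
clock: 16.33
ee_pos: [0.5269, 0.0245, 0.1693]
ee_rot: [-2.159, -2.276, 0.018]
wrist_force: [-0.4, 0.1, -1.4]
grip_width: 0.0235
grip_force: 19.7
```

Request:
apply_moves --rows '[{"slide": [-0.0034, 0.0006, 0], "yaw": 0, "grip": 0.01}, {"slide": [-0.0034, 0.0006, 0], "yaw": 0, "grip": 0.01}, {"slide": [0, 0, 0], "yaw": 0, "grip": 0.01}, {"slide": [0, 0, 0], "yaw": 0, "grip": 0.01}, {"slide": [0, 0, 0], "yaw": 0, "grip": 0.01}, {"slide": [0, 0, 0], "yaw": 0, "grip": 0.01}]'

```text
clock: 16.83
ee_pos: [0.5283, 0.0179, 0.1689]
ee_rot: [-2.158, -2.275, 0.019]
wrist_force: [-0.3, -0.6, -2.0]
grip_width: 0.0236
grip_force: 19.8
```

Request:
apply_moves --rows '[{"slide": [0, 0, 0.006], "yaw": 0, "grip": 0.01}, {"slide": [0, 0, 0.006], "yaw": 0, "grip": 0.01}, {"slide": [0, 0, 0.006], "yaw": 0, "grip": 0.01}, {"slide": [0, 0, 0.0065], "yaw": 0, "grip": 0.01}, {"slide": [0, 0, 0], "yaw": 0, "grip": 0.01}, {"slide": [0, 0, 0], "yaw": 0, "grip": 0.01}, {"slide": [0, 0, 0], "yaw": 0, "grip": 0.01}]'

```text
clock: 17.42
ee_pos: [0.5276, 0.0176, 0.144]
ee_rot: [-2.158, -2.275, 0.021]
wrist_force: [-0.9, -0.2, -1.1]
grip_width: 0.0232
grip_force: 19.9
```

Request:
apply_moves --rows '[{"slide": [0, 0, 0], "yaw": 0, "grip": 0.05}, {"slide": [0, 0, 0], "yaw": 0, "grip": 0.05}, {"slide": [0, 0, 0], "yaw": 0, "grip": 0.05}, {"slide": [0, 0, 0], "yaw": 0, "grip": 0.05}, {"slide": [0, 0, -0.02], "yaw": 0, "grip": 0.05}, {"slide": [0, 0, -0.03], "yaw": 0, "grip": 0.05}, {"slide": [0, 0, -0.03], "yaw": 0, "grip": 0.05}, {"slide": [0, 0, -0.03], "yaw": 0, "grip": 0.05}, {"slide": [0, 0, 0], "yaw": 0, "grip": 0.05}]'

```text
clock: 18.17
ee_pos: [0.5326, 0.018, 0.2597]
ee_rot: [2.162, 2.278, -0.007]
wrist_force: [0.1, 0.3, -0.5]
grip_width: 0.05
grip_force: 0.0
```

Request:
apply_moves --rows '[{"slide": [0, 0, 0], "yaw": 0.091, "grip": 0.05}, {"slide": [0, 0, 0], "yaw": 0.091, "grip": 0.05}, {"slide": [0, 0, 0], "yaw": 0.091, "grip": 0.05}, {"slide": [0, 0, 0], "yaw": 0.091, "grip": 0.05}, {"slide": [0, 0, 0], "yaw": 0.091, "grip": 0.05}, {"slide": [0, 0, 0], "yaw": 0, "grip": 0.05}, {"slide": [0, 0, 0], "yaw": 0, "grip": 0.05}]'

```text
clock: 18.75
ee_pos: [0.5291, 0.0183, 0.2541]
ee_rot: [-2.616, -1.735, 0.022]
wrist_force: [-0.1, -0.5, -0.1]
grip_width: 0.05
grip_force: 0.0
```

```bash
python3 - <<'E'
from h import *
go((.5386,.2002,.2,None))
c,T=wcam();strip(c,T,(.5276,.0176),z0=.154)
E
```

```text
at [0.5291 0.0183 0.2541] ang 67.1 tilt [-0.013 -0.005] t 18.75
yaw -0.000 rad | slide [ 0.1718 -0.0615  0.053 ] n>=5 (in tool axes after yaw)
cap n 700 ctr [0.5288 0.0185] box [0.5288 0.0187] r 0.0124 ztop 0.1544 strip n 178 len 0.0047 ang -7.9 label n 331 ang 47.4
```

```bash
cat >> h.py <<'E'
def strip2(c,T,xy,z0=.08,name=None):
    P=pts(c,T);im=c['color'].astype(int);lum=im.min(-1);ok=c['z_map']>0
    d=np.hypot(P[...,0]-xy[0],P[...,1]-xy[1])
    cap=ok&(d<.016)&(abs(P[...,2]-z0)<.003)
    x=P[cap][:,:2];ctr,_=cv2.minEnclosingCircle(x.astype(np.float32));ctr=np.array(ctr)
    q=P[cap&(lum>110)][:,:2]
    w,V=np.linalg.eigh(np.cov((q-q.mean(0)).T));v=V[:,1];v=v*np.sign(v@(q.mean(0)-ctr))
    far=q[(q-ctr)@v>.007].mean(0)-ctr
    print('ctr',np.round(ctr,4),'pca %.1f ratio %.1f'%(np.degrees(np.arctan2(v[1],v[0])),np.sqrt(w[1]/w[0])),'far %.1f'%np.degrees(np.arctan2(far[1],far[0])),'mean %.1f'%np.degrees(np.arctan2(*(q.mean(0)-ctr)[::-1])),'perp off of strip line %.4f'%(np.cross(v,q.mean(0)-ctr)),len(q))
    if name:
        u=proj(c,[*xy,z0],T).astype(int);a=im[max(0,u[1]-30):u[1]+30,max(0,u[0]-30):u[0]+30].astype(np.uint8)
        save(name,cv2.resize(a,None,fx=8,fy=8,interpolation=cv2.INTER_CUBIC))
E
python3 - <<'E' 2>/dev/null
from h import *
c,T=wcam();np.savez('w6.npz',T=T,**c);strip2(c,T,(.5288,.0185),z0=.1544,name='w6c.png')
c=dict(np.load('w1.npz'));
for xy in [(.426,.217),(.5386,.200),(.426,.348),(.559,.3585)]: strip2(c,c['T'],xy)
E
```

```text
ctr [0.5289 0.0188] pca 23.7 ratio 1.7 far 4.7 mean -17.7 perp off of strip line -0.0027 190
ctr [0.426  0.2169] pca -44.9 ratio 2.0 far -43.5 mean -43.3 perp off of strip line 0.0001 47
ctr [0.5387 0.2001] pca -21.4 ratio 1.7 far -22.1 mean -21.0 perp off of strip line 0.0000 51
ctr [0.4261 0.3486] pca 51.6 ratio 1.7 far 62.3 mean 69.9 perp off of strip line 0.0017 47
ctr [0.5597 0.3581] pca -116.7 ratio 1.9 far -121.8 mean -127.3 perp off of strip line -0.0010 61
```

View pics/w6c.png

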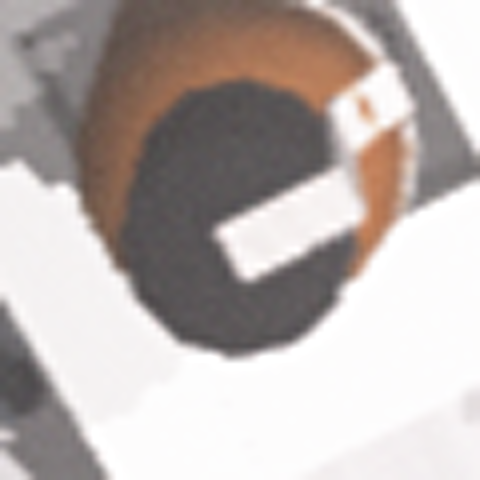

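Bottle A stands in pocket 3. Its strip in the crop points about 4 deg in the world, where 6.2 is wanted, so it's good. Next is bottle B.

Request:
apply_moves --rows '[{"slide": [0.0215, -0.0077, 0], "yaw": 0, "grip": 0.05}, {"slide": [0.0215, -0.0077, 0], "yaw": 0, "grip": 0.05}, {"slide": [0.0215, -0.0077, 0], "yaw": 0, "grip": 0.05}, {"slide": [0.0215, -0.0077, 0.01], "yaw": 0, "grip": 0.05}, {"slide": [0.0215, -0.0077, 0.01], "yaw": 0, "grip": 0.05}, {"slide": [0.0215, -0.0077, 0.015], "yaw": 0, "grip": 0.05}, {"slide": [0.0215, -0.0077, 0.015], "yaw": 0, "grip": 0.05}, {"slide": [0.0213, -0.0076, 0.003], "yaw": 0, "grip": 0.05}]'

```text
clock: 19.52
ee_pos: [0.5379, 0.2009, 0.1981]
ee_rot: [-2.615, -1.733, 0.027]
wrist_force: [-0.2, -0.5, -0.7]
grip_width: 0.0499
grip_force: 0.0
```

Request:
apply_moves --rows '[{"slide": [0, 0, 0], "yaw": 0, "grip": 0.05}, {"slide": [0, 0, 0], "yaw": 0, "grip": 0.05}, {"slide": [0, 0, 0], "yaw": 0, "grip": 0.05}, {"slide": [0, 0, 0], "yaw": 0, "grip": 0.05}]'

```text
clock: 19.85
ee_pos: [0.5398, 0.1983, 0.2009]
ee_rot: [-2.621, -1.729, 0.02]
wrist_force: [0.7, 0.3, 0.3]
grip_width: 0.0501
grip_force: 0.0
```

```bash
python3 - <<'E' 2>/dev/null
from h import *
c,T=wcam();go((.5386,.2002,.07,None));strip(c,T,(.5386,.2002));strip2(c,T,(.5386,.2002))
E
```

```text
at [0.5398 0.1984 0.2009] ang 66.8 tilt [-0.012 -0.006] t 19.9
yaw -0.000 rad | slide [ 0.0025 -0.0007  0.1309] n>=4 (in tool axes after yaw)
cap n 598 ctr [0.5388 0.2001] box [0.5388 0.2003] r 0.0125 ztop 0.0803 strip n 120 len 0.0053 ang -21.2 label n 71 ang 7.8
ctr [0.5388 0.2001] pca -19.3 ratio 1.7 far -21.3 mean -25.2 perp off of strip line -0.0005 136
```

Request:
apply_moves --rows '[{"slide": [0.0025, -0.0007, 0.02], "yaw": 0, "grip": 0.05}, {"slide": [0, 0, 0.025], "yaw": 0, "grip": 0.05}, {"slide": [0, 0, 0.025], "yaw": 0, "grip": 0.05}, {"slide": [0, 0, 0.021], "yaw": 0, "grip": 0.05}, {"slide": [0, 0, 0], "yaw": 0, "grip": 0.05}, {"slide": [0, 0, 0], "yaw": 0, "grip": 0.05}, {"slide": [0, 0, 0], "yaw": 0, "grip": 0.05}]'

```text
clock: 20.48
ee_pos: [0.5396, 0.2017, 0.1107]
ee_rot: [-2.62, -1.731, 0.018]
wrist_force: [0.7, 0.4, 1.3]
grip_width: 0.0504
grip_force: 0.0
```

Request:
apply_moves --rows '[{"slide": [0, 0, 0.014], "yaw": 0, "grip": 0.05}, {"slide": [0, 0, 0.014], "yaw": 0, "grip": 0.05}, {"slide": [0, 0, 0.012], "yaw": 0, "grip": 0.05}, {"slide": [0, 0, 0], "yaw": 0, "grip": 0.05}, {"slide": [0, 0, 0], "yaw": 0, "grip": 0.05}, {"slide": [0, 0, 0], "yaw": 0, "grip": 0.01}, {"slide": [0, 0, 0], "yaw": 0, "grip": 0.01}, {"slide": [0, 0, 0], "yaw": 0, "grip": 0.01}, {"slide": [0, 0, 0], "yaw": 0, "grip": 0.01}, {"slide": [0, 0, 0], "yaw": 0, "grip": 0.01}]'

```text
clock: 21.32
ee_pos: [0.5384, 0.2021, 0.0698]
ee_rot: [-2.618, -1.732, 0.019]
wrist_force: [-0.5, 0.5, 1.7]
grip_width: 0.0234
grip_force: 19.9
```

```bash
python3 - <<'E'
from h import *
s,p,M=pose()
go((*p[:2],.25,None),(.5353,-.0501,.25,94.3))
E
```

```text
at [0.5384 0.2021 0.0698] ang 67.0 tilt [-0.012 -0.005] t 21.3167
yaw -0.000 rad | slide [-0.0016 -0.0016 -0.1802] n>=5 (in tool axes after yaw)
yaw -0.477 rad | slide [-0.2512 -0.022   0.0013] n>=7 (in tool axes after yaw)
```

Request:
apply_moves --rows '[{"slide": [0, 0, -0.015], "yaw": 0, "grip": 0.01}, {"slide": [0, 0, -0.033], "yaw": 0, "grip": 0.01}, {"slide": [0, 0, -0.033], "yaw": 0, "grip": 0.01}, {"slide": [0, 0, -0.033], "yaw": 0, "grip": 0.01}, {"slide": [0, 0, -0.033], "yaw": 0, "grip": 0.01}, {"slide": [0, 0, -0.033], "yaw": 0, "grip": 0.01}]'

```text
clock: 21.82
ee_pos: [0.5397, 0.2027, 0.2509]
ee_rot: [-2.618, -1.731, 0.022]
wrist_force: [0.8, -0.5, -1.2]
grip_width: 0.0237
grip_force: 19.9
```

Request:
apply_moves --rows '[{"slide": [0, 0, 0], "yaw": -0.0954, "grip": 0.01}, {"slide": [0, 0, 0], "yaw": -0.0954, "grip": 0.01}, {"slide": [0, 0, 0], "yaw": -0.0954, "grip": 0.01}, {"slide": [0, 0, 0], "yaw": -0.0954, "grip": 0.01}, {"slide": [0, 0, 0], "yaw": -0.0954, "grip": 0.01}]'

```text
clock: 22.23
ee_pos: [0.5399, 0.2028, 0.2493]
ee_rot: [-2.127, -2.304, 0.02]
wrist_force: [-0.0, 0.5, -0.4]
grip_width: 0.0233
grip_force: 19.9
```

Request:
apply_moves --rows '[{"slide": [-0.0249, -0.0022, 0], "yaw": 0, "grip": 0.01}, {"slide": [-0.0249, -0.0022, 0], "yaw": 0, "grip": 0.01}, {"slide": [-0.0249, -0.0022, 0], "yaw": 0, "grip": 0.01}, {"slide": [-0.0249, -0.0022, 0], "yaw": 0, "grip": 0.01}, {"slide": [-0.0249, -0.0022, 0], "yaw": 0, "grip": 0.01}, {"slide": [-0.0249, -0.0022, 0], "yaw": 0, "grip": 0.01}, {"slide": [-0.0249, -0.0022, 0], "yaw": 0, "grip": 0.01}, {"slide": [-0.0249, -0.0022, 0], "yaw": 0, "grip": 0.01}, {"slide": [-0.0249, -0.0022, 0], "yaw": 0, "grip": 0.01}, {"slide": [-0.0249, -0.0022, 0], "yaw": 0, "grip": 0.01}]'

```text
clock: 23.07
ee_pos: [0.5365, -0.0483, 0.2506]
ee_rot: [-2.133, -2.298, 0.02]
wrist_force: [0.4, -0.1, -1.2]
grip_width: 0.0234
grip_force: 19.9
```

Request:
apply_moves --rows '[{"slide": [0, 0, 0.02], "yaw": 0, "grip": 0.01}, {"slide": [0, 0, 0.02], "yaw": 0, "grip": 0.01}, {"slide": [0, 0, 0.02], "yaw": 0, "grip": 0.01}, {"slide": [0, 0, 0.02], "yaw": 0, "grip": 0.01}, {"slide": [0, 0, 0], "yaw": 0, "grip": 0.01}, {"slide": [0, 0, 0], "yaw": 0, "grip": 0.01}, {"slide": [0, 0, 0], "yaw": 0, "grip": 0.01}, {"slide": [0, 0, 0], "yaw": 0, "grip": 0.01}, {"slide": [0, 0, 0], "yaw": 0, "grip": 0.01}]'

```text
clock: 23.82
ee_pos: [0.5368, -0.0475, 0.1719]
ee_rot: [-2.134, -2.3, 0.017]
wrist_force: [-0.4, -0.1, -1.5]
grip_width: 0.0232
grip_force: 19.9
```

```bash
python3 - <<'E'
from h import *
go((.5353,-.0484,.1445,None));print(r.sense()['joints'])
E
```

```text
at [ 0.5368 -0.0475  0.1719] ang 94.3 tilt [-0.01  -0.005] t 23.8167
yaw -0.000 rad | slide [-0.0007 -0.0012  0.0274] n>=1 (in tool axes after yaw)
[-0.08443308  0.7036286   0.13998954  1.905672   -0.16237093  0.55307693
  0.23678419]
```

Request:
apply_moves --rows '[{"slide": [-0.0007, -0.0012, 0.005], "yaw": 0, "grip": 0.01}, {"slide": [0, 0, 0.0065], "yaw": 0, "grip": 0.01}, {"slide": [0, 0, 0.0065], "yaw": 0, "grip": 0.01}, {"slide": [0, 0, 0.0065], "yaw": 0, "grip": 0.01}, {"slide": [0, 0, 0.0025], "yaw": 0, "grip": 0.01}, {"slide": [0, 0, 0], "yaw": 0, "grip": 0.01}, {"slide": [0, 0, 0], "yaw": 0, "grip": 0.01}, {"slide": [0, 0, 0], "yaw": 0, "grip": 0.01}, {"slide": [0, 0, 0], "yaw": 0, "grip": 0.01}]'

```text
clock: 24.57
ee_pos: [0.5348, -0.0482, 0.1437]
ee_rot: [-2.133, -2.299, 0.018]
wrist_force: [0.7, 0.8, 2.5]
grip_width: 0.0234
grip_force: 20.0
```

Request:
apply_moves --rows '[{"slide": [0, 0, 0], "yaw": 0, "grip": 0.05}, {"slide": [0, 0, 0], "yaw": 0, "grip": 0.05}, {"slide": [0, 0, 0], "yaw": 0, "grip": 0.05}, {"slide": [0, 0, 0], "yaw": 0, "grip": 0.05}, {"slide": [0, 0, -0.02], "yaw": 0, "grip": 0.05}, {"slide": [0, 0, -0.03], "yaw": 0, "grip": 0.05}, {"slide": [0, 0, -0.03], "yaw": 0, "grip": 0.05}, {"slide": [0, 0, -0.03], "yaw": 0, "grip": 0.05}, {"slide": [0, 0, 0], "yaw": 0, "grip": 0.05}, {"slide": [0, 0, 0], "yaw": 0, "grip": 0.05}]'

```text
clock: 25.4
ee_pos: [0.5367, -0.0479, 0.255]
ee_rot: [-2.135, -2.301, 0.016]
wrist_force: [0.2, 0.7, -0.6]
grip_width: 0.0499
grip_force: 0.0
```

Request:
apply_moves --rows '[{"slide": [0, 0, 0], "yaw": -0.104, "grip": 0.05}, {"slide": [0, 0, 0], "yaw": -0.104, "grip": 0.05}, {"slide": [0, 0, 0], "yaw": -0.104, "grip": 0.05}, {"slide": [0, 0, 0], "yaw": -0.104, "grip": 0.05}, {"slide": [0, 0, 0], "yaw": -0.104, "grip": 0.05}, {"slide": [0, 0, 0], "yaw": -0.104, "grip": 0.05}, {"slide": [0, 0, 0], "yaw": 0, "grip": 0.05}, {"slide": [0, 0, 0], "yaw": 0, "grip": 0.05}]'

```text
clock: 26.07
ee_pos: [0.535, -0.0478, 0.2524]
ee_rot: [-1.326, -2.835, 0.016]
wrist_force: [-1.1, -0.4, 0.6]
grip_width: 0.05
grip_force: 0.0
```

```bash
python3 - <<'E' 2>/dev/null
from h import *
go((.426,.348,.2,None))
c,T=wcam();np.savez('w7.npz',T=T,**c)
a=strip(c,T,(.5353,-.0501),z0=.154,rad=.02);strip2(c,T,a,.1544)
E
```

```text
at [ 0.535  -0.0478  0.2524] ang 129.9 tilt [-0.015 -0.005] t 26.0667
yaw -0.000 rad | slide [0.3734 0.1708 0.0523] n>=9 (in tool axes after yaw)
cap n 707 ctr [ 0.536  -0.0488] box [ 0.5359 -0.0488] r 0.0125 ztop 0.1542 strip n 154 len 0.0051 ang -2.6 label n 267 ang 89.6
ctr [ 0.5359 -0.0486] pca 24.9 ratio 1.3 far 7.8 mean -7.9 perp off of strip line -0.0028 172
```

Request:
apply_moves --rows '[{"slide": [0.0267, 0.0122, 0], "yaw": 0, "grip": 0.05}, {"slide": [0.0267, 0.0122, 0], "yaw": 0, "grip": 0.05}, {"slide": [0.0267, 0.0122, 0], "yaw": 0, "grip": 0.05}, {"slide": [0.0267, 0.0122, 0], "yaw": 0, "grip": 0.05}, {"slide": [0.0267, 0.0122, 0], "yaw": 0, "grip": 0.05}, {"slide": [0.0267, 0.0122, 0], "yaw": 0, "grip": 0.05}, {"slide": [0.0267, 0.0122, 0], "yaw": 0, "grip": 0.05}]'

```text
clock: 26.7
ee_pos: [0.4802, 0.1515, 0.253]
ee_rot: [-1.326, -2.837, 0.016]
wrist_force: [-0.5, 0.1, 0.7]
grip_width: 0.05
grip_force: 0.0
```

Request:
apply_moves --rows '[{"slide": [0.0267, 0.0122, 0.005], "yaw": 0, "grip": 0.05}, {"slide": [0.0267, 0.0122, 0.005], "yaw": 0, "grip": 0.05}, {"slide": [0.0267, 0.0122, 0.005], "yaw": 0, "grip": 0.05}, {"slide": [0.0267, 0.0122, 0.01], "yaw": 0, "grip": 0.05}, {"slide": [0.0267, 0.0122, 0.01], "yaw": 0, "grip": 0.05}, {"slide": [0.0267, 0.0122, 0.01], "yaw": 0, "grip": 0.05}, {"slide": [0.0267, 0.0122, 0.007], "yaw": 0, "grip": 0.05}]'

```text
clock: 27.28
ee_pos: [0.4244, 0.349, 0.1998]
ee_rot: [-1.326, -2.838, 0.018]
wrist_force: [0.5, 0.1, 0.2]
grip_width: 0.0503
grip_force: 0.0
```

Request:
apply_moves --rows '[{"slide": [0, 0, 0], "yaw": 0, "grip": 0.05}, {"slide": [0, 0, 0], "yaw": 0, "grip": 0.05}, {"slide": [0, 0, 0], "yaw": 0, "grip": 0.05}, {"slide": [0, 0, 0], "yaw": 0, "grip": 0.05}]'

```text
clock: 27.62
ee_pos: [0.4263, 0.3463, 0.2012]
ee_rot: [-1.328, -2.838, 0.017]
wrist_force: [-0.5, 0.0, 0.0]
grip_width: 0.0499
grip_force: 0.0
```

```bash
python3 - <<'E' 2>/dev/null
from h import *
c,T=wcam();a=strip(c,T,(.426,.348));strip2(c,T,a);go((*a,.07,None));print(r.sense()['joints'])
E
```

```text
cap n 592 ctr [0.4261 0.3497] box [0.4256 0.3498] r 0.0124 ztop 0.0802 strip n 123 len 0.005 ang 63.5 label n 23 ang 58.4
ctr [0.4261 0.3497] pca 61.6 ratio 2.2 far 62.3 mean 63.7 perp off of strip line 0.0002 129
at [0.4264 0.3463 0.2013] ang 129.8 tilt [-0.012 -0.006] t 27.6667
yaw -0.000 rad | slide [0.0024 0.0036 0.1313] n>=4 (in tool axes after yaw)
[-0.78678037  0.66419007  0.03814897  1.84441899 -0.04528144  0.64652253
 -0.02473414]
```

Request:
apply_moves --rows '[{"slide": [0.0024, 0.0036, 0.02], "yaw": 0, "grip": 0.05}, {"slide": [0, 0, 0.025], "yaw": 0, "grip": 0.05}, {"slide": [0, 0, 0.025], "yaw": 0, "grip": 0.05}, {"slide": [0, 0, 0.021], "yaw": 0, "grip": 0.05}, {"slide": [0, 0, 0], "yaw": 0, "grip": 0.05}, {"slide": [0, 0, 0], "yaw": 0, "grip": 0.05}, {"slide": [0, 0, 0], "yaw": 0, "grip": 0.05}]'

```text
clock: 28.25
ee_pos: [0.4266, 0.3515, 0.1112]
ee_rot: [-1.325, -2.839, 0.013]
wrist_force: [0.1, 0.1, 0.8]
grip_width: 0.0501
grip_force: 0.0
```

Request:
apply_moves --rows '[{"slide": [0, 0, 0.014], "yaw": 0, "grip": 0.05}, {"slide": [0, 0, 0.014], "yaw": 0, "grip": 0.05}, {"slide": [0, 0, 0.012], "yaw": 0, "grip": 0.05}, {"slide": [0, 0, 0], "yaw": 0, "grip": 0.05}, {"slide": [0, 0, 0], "yaw": 0, "grip": 0.05}, {"slide": [0, 0, 0], "yaw": 0, "grip": 0.01}, {"slide": [0, 0, 0], "yaw": 0, "grip": 0.01}, {"slide": [0, 0, 0], "yaw": 0, "grip": 0.01}, {"slide": [0, 0, 0], "yaw": 0, "grip": 0.01}, {"slide": [0, 0, 0], "yaw": 0, "grip": 0.01}]'

```text
clock: 29.08
ee_pos: [0.4251, 0.3515, 0.0704]
ee_rot: [-1.323, -2.839, 0.015]
wrist_force: [-0.4, -1.0, 3.7]
grip_width: 0.0233
grip_force: 19.9
```

```bash
python3 - <<'E'
from h import *
s,p,M=pose()
print('bottle offset in tool x',(M.T@(np.r_[.4261,.3497,p[2]]-p)))
go((*p[:2],.25,None),(.5427,-.1177,.25,73.5))
E
```

```text
bottle offset in tool x [-1.98340453e-03 -3.77561309e-04 -3.37673843e-06]
at [0.4251 0.3515 0.0704] ang 130.0 tilt [-0.012 -0.005] t 29.0833
yaw -0.000 rad | slide [ 0.0007 -0.0023 -0.1796] n>=5 (in tool axes after yaw)
yaw 0.987 rad | slide [-0.4164  0.246   0.0009] n>=10 (in tool axes after yaw)
```

Request:
apply_moves --rows '[{"slide": [0, 0, -0.015], "yaw": 0, "grip": 0.01}, {"slide": [0, 0, -0.033], "yaw": 0, "grip": 0.01}, {"slide": [0, 0, -0.033], "yaw": 0, "grip": 0.01}, {"slide": [0, 0, -0.033], "yaw": 0, "grip": 0.01}, {"slide": [0, 0, -0.033], "yaw": 0, "grip": 0.01}, {"slide": [0, 0, -0.033], "yaw": 0, "grip": 0.01}]'

```text
clock: 29.58
ee_pos: [0.427, 0.352, 0.2515]
ee_rot: [-1.323, -2.839, 0.016]
wrist_force: [0.4, 0.3, -1.6]
grip_width: 0.0233
grip_force: 19.9
```

Request:
apply_moves --rows '[{"slide": [0, 0, 0], "yaw": 0.1097, "grip": 0.01}, {"slide": [0, 0, 0], "yaw": 0.1097, "grip": 0.01}, {"slide": [0, 0, 0], "yaw": 0.1097, "grip": 0.01}, {"slide": [0, 0, 0], "yaw": 0.1097, "grip": 0.01}, {"slide": [0, 0, 0], "yaw": 0.1097, "grip": 0.01}, {"slide": [0, 0, 0], "yaw": 0.1097, "grip": 0.01}, {"slide": [0, 0, 0], "yaw": 0.1097, "grip": 0.01}, {"slide": [0, 0, 0], "yaw": 0.1097, "grip": 0.01}, {"slide": [0, 0, 0], "yaw": 0.1097, "grip": 0.01}]'

```text
clock: 30.33
ee_pos: [0.427, 0.3523, 0.2498]
ee_rot: [-2.52, -1.87, 0.021]
wrist_force: [-0.8, -1.2, -2.0]
grip_width: 0.0234
grip_force: 19.9
```

Request:
apply_moves --rows '[{"slide": [-0.026, 0.0154, 0], "yaw": 0, "grip": 0.01}, {"slide": [-0.026, 0.0154, 0], "yaw": 0, "grip": 0.01}, {"slide": [-0.026, 0.0154, 0], "yaw": 0, "grip": 0.01}, {"slide": [-0.026, 0.0154, 0], "yaw": 0, "grip": 0.01}, {"slide": [-0.026, 0.0154, 0], "yaw": 0, "grip": 0.01}, {"slide": [-0.026, 0.0154, 0], "yaw": 0, "grip": 0.01}, {"slide": [-0.026, 0.0154, 0], "yaw": 0, "grip": 0.01}, {"slide": [-0.026, 0.0154, 0], "yaw": 0, "grip": 0.01}]'

```text
clock: 31.0
ee_pos: [0.4861, 0.1166, 0.2504]
ee_rot: [-2.514, -1.877, 0.021]
wrist_force: [0.3, 0.9, -1.2]
grip_width: 0.0231
grip_force: 19.9
```

Request:
apply_moves --rows '[{"slide": [-0.026, 0.0154, 0], "yaw": 0, "grip": 0.01}, {"slide": [-0.026, 0.0154, 0], "yaw": 0, "grip": 0.01}, {"slide": [-0.026, 0.0154, 0], "yaw": 0, "grip": 0.01}, {"slide": [-0.026, 0.0154, 0], "yaw": 0, "grip": 0.01}, {"slide": [-0.026, 0.0154, 0], "yaw": 0, "grip": 0.01}, {"slide": [-0.026, 0.0154, 0], "yaw": 0, "grip": 0.01}, {"slide": [-0.026, 0.0154, 0], "yaw": 0, "grip": 0.01}, {"slide": [-0.026, 0.0154, 0], "yaw": 0, "grip": 0.01}, {"slide": [0, 0, 0], "yaw": 0, "grip": 0.01}, {"slide": [0, 0, 0], "yaw": 0, "grip": 0.01}]'

```text
clock: 31.83
ee_pos: [0.5449, -0.1188, 0.2508]
ee_rot: [-2.519, -1.872, 0.022]
wrist_force: [0.1, 1.1, -1.3]
grip_width: 0.0241
grip_force: 19.9
```

Request:
apply_moves --rows '[{"slide": [0, 0, 0.02], "yaw": 0, "grip": 0.01}, {"slide": [0, 0, 0.02], "yaw": 0, "grip": 0.01}, {"slide": [0, 0, 0.02], "yaw": 0, "grip": 0.01}, {"slide": [0, 0, 0.02], "yaw": 0, "grip": 0.01}, {"slide": [0, 0, 0], "yaw": 0, "grip": 0.01}, {"slide": [0, 0, 0], "yaw": 0, "grip": 0.01}, {"slide": [0, 0, 0], "yaw": 0, "grip": 0.01}, {"slide": [0, 0, 0], "yaw": 0, "grip": 0.01}]'

```text
clock: 32.5
ee_pos: [0.5451, -0.1166, 0.1722]
ee_rot: [-2.516, -1.879, 0.018]
wrist_force: [-0.5, 0.5, -0.2]
grip_width: 0.0234
grip_force: 19.9
```

```bash
python3 - <<'E'
from h import *
go((.5429,-.1169,.1445,None));print(r.sense()['joints'])
E
```

```text
at [ 0.5451 -0.1166  0.1722] ang 73.5 tilt [-0.01  -0.005] t 32.5
yaw -0.000 rad | slide [-0.0007 -0.0018  0.0277] n>=1 (in tool axes after yaw)
[-0.00541018  0.72872954  0.22101165  1.85352379 -0.25083977  0.59545993
  0.08308188]
```

Request:
apply_moves --rows '[{"slide": [-0.0007, -0.0018, 0.005], "yaw": 0, "grip": 0.01}, {"slide": [0, 0, 0.0065], "yaw": 0, "grip": 0.01}, {"slide": [0, 0, 0.0065], "yaw": 0, "grip": 0.01}, {"slide": [0, 0, 0.0065], "yaw": 0, "grip": 0.01}, {"slide": [0, 0, 0.0025], "yaw": 0, "grip": 0.01}, {"slide": [0, 0, 0], "yaw": 0, "grip": 0.01}, {"slide": [0, 0, 0], "yaw": 0, "grip": 0.01}, {"slide": [0, 0, 0], "yaw": 0, "grip": 0.01}, {"slide": [0, 0, 0], "yaw": 0, "grip": 0.01}]'

```text
clock: 33.25
ee_pos: [0.543, -0.1174, 0.1442]
ee_rot: [-2.516, -1.878, 0.018]
wrist_force: [5.0, -0.4, 1.3]
grip_width: 0.0233
grip_force: 19.8
```

Request:
apply_moves --rows '[{"slide": [0, 0, 0], "yaw": 0, "grip": 0.05}, {"slide": [0, 0, 0], "yaw": 0, "grip": 0.05}, {"slide": [0, 0, 0], "yaw": 0, "grip": 0.05}, {"slide": [0, 0, 0], "yaw": 0, "grip": 0.05}, {"slide": [0, 0, -0.02], "yaw": 0, "grip": 0.05}, {"slide": [0, 0, -0.03], "yaw": 0, "grip": 0.05}, {"slide": [0, 0, -0.03], "yaw": 0, "grip": 0.05}, {"slide": [0, 0, -0.03], "yaw": 0, "grip": 0.05}, {"slide": [0, 0, 0], "yaw": 0, "grip": 0.05}, {"slide": [0, 0, 0], "yaw": 0, "grip": 0.05}]'

```text
clock: 34.08
ee_pos: [0.5436, -0.1169, 0.2552]
ee_rot: [-2.516, -1.878, 0.018]
wrist_force: [-0.2, -0.4, 0.0]
grip_width: 0.0498
grip_force: 0.0
```

```bash
python3 - <<'E' 2>/dev/null
from h import *
c,T=wcam();np.savez('w8.npz',T=T,**c)
for xy in [(.5427,-.1177),(.5359,-.0487),(.5288,.0185)]:
  try: a=strip(c,T,xy,z0=.154,rad=.02);strip2(c,T,a,.1544)
  except Exception as e: print(e)
go((.559,.3583,.25,20))
E
```

```text
cap n 688 ctr [ 0.5411 -0.1182] box [ 0.5411 -0.1176] r 0.0124 ztop 0.1543 strip n 160 len 0.0048 ang -9.0 label n 223 ang 51.4
ctr [ 0.5411 -0.1178] pca 13.3 ratio 1.5 far 0.2 mean -14.3 perp off of strip line -0.0022 174
cap n 818 ctr [ 0.5352 -0.0497] box [ 0.5352 -0.0498] r 0.0123 ztop 0.1544 strip n 175 len 0.0052 ang 8.3 label n 410 ang 13.7
ctr [ 0.5352 -0.0497] pca 5.6 ratio 2.1 far 7.7 mean 9.0 perp off of strip line 0.0003 184
cap n 1077 ctr [0.5285 0.0178] box [0.5284 0.0179] r 0.0126 ztop 0.1543 strip n 227 len 0.0055 ang 12.1 label n 512 ang -37.4
ctr [0.5284 0.0183] pca 6.5 ratio 1.7 far 7.9 mean 9.5 perp off of strip line 0.0003 244
at [ 0.5427 -0.1164  0.2538] ang 73.5 tilt [-0.013 -0.005] t 34.1333
yaw 0.933 rad | slide [ 0.1777 -0.4405  0.0013] n>=11 (in tool axes after yaw)
```

Request:
apply_moves --rows '[{"slide": [0, 0, 0], "yaw": 0.1037, "grip": 0.05}, {"slide": [0, 0, 0], "yaw": 0.1037, "grip": 0.05}, {"slide": [0, 0, 0], "yaw": 0.1037, "grip": 0.05}, {"slide": [0, 0, 0], "yaw": 0.1037, "grip": 0.05}, {"slide": [0, 0, 0], "yaw": 0.1037, "grip": 0.05}, {"slide": [0, 0, 0], "yaw": 0.1037, "grip": 0.05}, {"slide": [0, 0, 0], "yaw": 0.1037, "grip": 0.05}, {"slide": [0, 0, 0], "yaw": 0.1037, "grip": 0.05}, {"slide": [0, 0, 0], "yaw": 0.1037, "grip": 0.05}]'

```text
clock: 34.88
ee_pos: [0.5419, -0.1163, 0.252]
ee_rot: [3.094, 0.537, -0.027]
wrist_force: [1.0, 0.5, -0.3]
grip_width: 0.05
grip_force: 0.0
```

Request:
apply_moves --rows '[{"slide": [0.0099, -0.0245, 0], "yaw": 0, "grip": 0.05}, {"slide": [0.0099, -0.0245, 0], "yaw": 0, "grip": 0.05}, {"slide": [0.0099, -0.0245, 0], "yaw": 0, "grip": 0.05}, {"slide": [0.0099, -0.0245, 0], "yaw": 0, "grip": 0.05}, {"slide": [0.0099, -0.0245, 0], "yaw": 0, "grip": 0.05}, {"slide": [0.0099, -0.0245, 0], "yaw": 0, "grip": 0.05}, {"slide": [0.0099, -0.0245, 0], "yaw": 0, "grip": 0.05}, {"slide": [0.0099, -0.0245, 0], "yaw": 0, "grip": 0.05}, {"slide": [0.0099, -0.0245, 0], "yaw": 0, "grip": 0.05}]'

```text
clock: 35.63
ee_pos: [0.5501, 0.1221, 0.2506]
ee_rot: [3.091, 0.544, -0.028]
wrist_force: [-0.2, 0.3, -0.6]
grip_width: 0.05
grip_force: 0.0
```

Request:
apply_moves --rows '[{"slide": [0.0099, -0.0245, 0], "yaw": 0, "grip": 0.05}, {"slide": [0.0099, -0.0245, 0], "yaw": 0, "grip": 0.05}, {"slide": [0.0099, -0.0245, 0], "yaw": 0, "grip": 0.05}, {"slide": [0.0099, -0.0245, 0], "yaw": 0, "grip": 0.05}, {"slide": [0.0099, -0.0245, 0], "yaw": 0, "grip": 0.05}, {"slide": [0.0099, -0.0245, 0.01], "yaw": 0, "grip": 0.05}, {"slide": [0.0099, -0.0245, 0.015], "yaw": 0, "grip": 0.05}, {"slide": [0.0099, -0.0245, 0.015], "yaw": 0, "grip": 0.05}, {"slide": [0.0099, -0.0245, 0.01], "yaw": 0, "grip": 0.05}]'

```text
clock: 36.38
ee_pos: [0.5573, 0.3588, 0.1975]
ee_rot: [3.089, 0.544, -0.03]
wrist_force: [0.3, -0.9, 0.9]
grip_width: 0.05
grip_force: 0.0
```

Request:
apply_moves --rows '[{"slide": [0, 0, 0], "yaw": 0, "grip": 0.05}, {"slide": [0, 0, 0], "yaw": 0, "grip": 0.05}, {"slide": [0, 0, 0], "yaw": 0, "grip": 0.05}, {"slide": [0, 0, 0], "yaw": 0, "grip": 0.05}]'

```text
clock: 36.72
ee_pos: [0.5597, 0.3563, 0.2011]
ee_rot: [3.09, 0.54, -0.022]
wrist_force: [0.0, 0.5, -0.3]
grip_width: 0.0495
grip_force: 0.0
```

```bash
python3 - <<'E' 2>/dev/null
from h import *
c,T=wcam();a=strip(c,T,(.559,.3583));strip2(c,T,a);go((*a,.07,None));print(r.sense()['joints'])
E
python3 - <<'E'
from h import *
c=r.camera('top');save('top2.png',c['color'])
for d in r.spot_point('ink0','top'): print(round(d['conf'],2),np.round(d['position'],3))
c,T=wcam();save('w9.png',c['color']);np.savez('w9.npz',T=T,**c)
for d in r.spot_point('ink0','wrist'): print(round(d['conf'],2),np.round(d['position'],3),proj(c,d['position'],T))
P=pts(c,T);m=(c['z_map']>0)&(abs(P[...,2]-.08)<.004);print(m.sum(), P[m][:,:2].mean(0) if m.any() else 0)
E
```

```text
0.76 [0.528 0.019 0.072]
0.68 [ 0.333  0.273 -0.001]
0.65 [0.595 0.326 0.003]
0.57 [ 0.54  -0.118  0.073]
0.54 [ 0.533 -0.052  0.076]
0.98 [ 0.598  0.332 -0.002] [319.33085846 159.89003683]
0.2 [0.474 0.285 0.002] [318.14040936 271.2459149 ]
2700 [0.60232976 0.46638978]
```

View pics/w9.png

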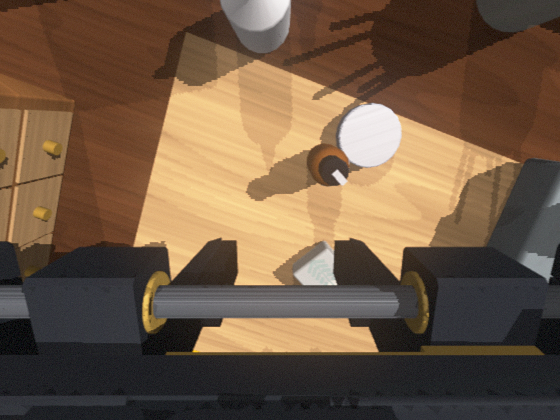

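The fourth bottle was knocked about 5 cm. It still stands, at (328,165) beside the tin, with its strip pointing down-right. The fingertips stay above the 20 mm tin, so the grasp plan still holds.

```bash
python3 - <<'E'
from h import *
c=dict(np.load('w9.npz'));T=c['T'];a=strip(c,T,(.598,.331),rad=.02);strip2(c,T,a);go((*a,.2,None))
E
```

```text
cap n 644 ctr [0.5993 0.328 ] box [0.5996 0.3281] r 0.0125 ztop 0.0803 strip n 124 len 0.0053 ang -119.9 label n 108 ang -35.7
ctr [0.5991 0.328 ] pca -116.4 ratio 2.1 far -116.9 mean -117.3 perp off of strip line -0.0001 136
at [0.5597 0.3577 0.2018] ang 19.9 tilt [-0.012 -0.005] t 36.9667
yaw -0.000 rad | slide [0.0271 0.0415 0.0015] n>=1 (in tool axes after yaw)
```

Request:
apply_moves --rows '[{"slide": [0.0135, 0.0208, 0], "yaw": 0, "grip": 0.05}, {"slide": [0.0136, 0.0207, 0], "yaw": 0, "grip": 0.05}, {"slide": [0, 0, 0.025], "yaw": 0, "grip": 0.05}, {"slide": [0, 0, 0.025], "yaw": 0, "grip": 0.05}, {"slide": [0, 0, 0.025], "yaw": 0, "grip": 0.05}, {"slide": [0, 0, 0.015], "yaw": 0, "grip": 0.05}, {"slide": [0, 0, 0], "yaw": 0, "grip": 0.05}, {"slide": [0, 0, 0], "yaw": 0, "grip": 0.05}, {"slide": [0, 0, 0], "yaw": 0, "grip": 0.05}]'

```text
clock: 37.72
ee_pos: [0.5989, 0.3283, 0.1124]
ee_rot: [3.091, 0.545, -0.017]
wrist_force: [0.7, -0.1, 0.0]
grip_width: 0.0504
grip_force: 0.0
```

```bash
python3 - <<'E'
from h import *
go((.5993,.328,.07,None))
E
```

```text
at [0.5989 0.3283 0.1124] ang 20.0 tilt [-0.01  -0.004] t 37.7167
yaw -0.000 rad | slide [0.0007 0.0003 0.0424] n>=2 (in tool axes after yaw)
```

Request:
apply_moves --rows '[{"slide": [0, 0, 0.014], "yaw": 0, "grip": 0.05}, {"slide": [0, 0, 0.014], "yaw": 0, "grip": 0.05}, {"slide": [0, 0, 0.014], "yaw": 0, "grip": 0.05}, {"slide": [0, 0, 0], "yaw": 0, "grip": 0.05}, {"slide": [0, 0, 0], "yaw": 0, "grip": 0.05}, {"slide": [0, 0, 0], "yaw": 0, "grip": 0.01}, {"slide": [0, 0, 0], "yaw": 0, "grip": 0.01}, {"slide": [0, 0, 0], "yaw": 0, "grip": 0.01}, {"slide": [0, 0, 0], "yaw": 0, "grip": 0.01}, {"slide": [0, 0, 0], "yaw": 0, "grip": 0.01}]'

```text
clock: 38.55
ee_pos: [0.5977, 0.328, 0.0695]
ee_rot: [3.091, 0.545, -0.019]
wrist_force: [0.0, 0.3, 1.8]
grip_width: 0.0233
grip_force: 19.9
```

Request:
apply_moves --rows '[{"slide": [0, 0, -0.015], "yaw": 0, "grip": 0.01}, {"slide": [0, 0, -0.033], "yaw": 0, "grip": 0.01}, {"slide": [0, 0, -0.033], "yaw": 0, "grip": 0.01}, {"slide": [0, 0, -0.033], "yaw": 0, "grip": 0.01}, {"slide": [0, 0, -0.033], "yaw": 0, "grip": 0.01}, {"slide": [0, 0, -0.033], "yaw": 0, "grip": 0.01}, {"slide": [0, 0, 0], "yaw": 0, "grip": 0.01}, {"slide": [0, 0, 0], "yaw": 0, "grip": 0.01}, {"slide": [0, 0, 0], "yaw": 0, "grip": 0.01}]'

```text
clock: 39.3
ee_pos: [0.5988, 0.3289, 0.2489]
ee_rot: [3.091, 0.545, -0.023]
wrist_force: [-0.4, -0.2, -1.5]
grip_width: 0.0233
grip_force: 19.9
```

```bash
python3 - <<'E'
from h import *
go((.55,-.1852,.25,143.6))
E
```

```text
at [0.5988 0.3289 0.2489] ang 20.0 tilt [-0.014 -0.005] t 39.3
yaw -2.157 rad | slide [-0.2658 -0.4428  0.0021] n>=11 (in tool axes after yaw)
```

Request:
apply_moves --rows '[{"slide": [0, 0, 0], "yaw": -0.1198, "grip": 0.01}, {"slide": [0, 0, 0], "yaw": -0.1198, "grip": 0.01}, {"slide": [0, 0, 0], "yaw": -0.1198, "grip": 0.01}, {"slide": [0, 0, 0], "yaw": -0.1198, "grip": 0.01}, {"slide": [0, 0, 0], "yaw": -0.1198, "grip": 0.01}, {"slide": [0, 0, 0], "yaw": -0.1198, "grip": 0.01}, {"slide": [0, 0, 0], "yaw": -0.1198, "grip": 0.01}, {"slide": [0, 0, 0], "yaw": -0.1198, "grip": 0.01}, {"slide": [0, 0, 0], "yaw": -0.1198, "grip": 0.01}]'

```text
clock: 40.05
ee_pos: [0.5982, 0.3285, 0.2468]
ee_rot: [-2.365, -2.06, 0.027]
wrist_force: [0.0, 0.1, -1.5]
grip_width: 0.0232
grip_force: 19.9
```

Request:
apply_moves --rows '[{"slide": [0, 0, 0], "yaw": -0.1198, "grip": 0.01}, {"slide": [0, 0, 0], "yaw": -0.1198, "grip": 0.01}, {"slide": [0, 0, 0], "yaw": -0.1198, "grip": 0.01}, {"slide": [0, 0, 0], "yaw": -0.1198, "grip": 0.01}, {"slide": [0, 0, 0], "yaw": -0.1198, "grip": 0.01}, {"slide": [0, 0, 0], "yaw": -0.1198, "grip": 0.01}, {"slide": [0, 0, 0], "yaw": -0.1198, "grip": 0.01}, {"slide": [0, 0, 0], "yaw": -0.1198, "grip": 0.01}, {"slide": [0, 0, 0], "yaw": -0.1198, "grip": 0.01}]'

```text
clock: 40.8
ee_pos: [0.5982, 0.3284, 0.2468]
ee_rot: [-0.969, -2.974, 0.019]
wrist_force: [-0.3, 0.9, -0.3]
grip_width: 0.0233
grip_force: 19.9
```

Request:
apply_moves --rows '[{"slide": [-0.0148, -0.0246, 0], "yaw": 0, "grip": 0.01}, {"slide": [-0.0148, -0.0246, 0], "yaw": 0, "grip": 0.01}, {"slide": [-0.0148, -0.0246, 0], "yaw": 0, "grip": 0.01}, {"slide": [-0.0148, -0.0246, 0], "yaw": 0, "grip": 0.01}, {"slide": [-0.0148, -0.0246, 0], "yaw": 0, "grip": 0.01}, {"slide": [-0.0148, -0.0246, 0], "yaw": 0, "grip": 0.01}, {"slide": [-0.0148, -0.0246, 0], "yaw": 0, "grip": 0.01}, {"slide": [-0.0148, -0.0246, 0], "yaw": 0, "grip": 0.01}, {"slide": [-0.0148, -0.0246, 0], "yaw": 0, "grip": 0.01}]'

```text
clock: 41.55
ee_pos: [0.5735, 0.0703, 0.249]
ee_rot: [-0.978, -2.971, 0.016]
wrist_force: [0.1, -0.4, -1.8]
grip_width: 0.0233
grip_force: 19.9
```

Request:
apply_moves --rows '[{"slide": [-0.0148, -0.0246, 0], "yaw": 0, "grip": 0.01}, {"slide": [-0.0148, -0.0246, 0], "yaw": 0, "grip": 0.01}, {"slide": [-0.0148, -0.0246, 0], "yaw": 0, "grip": 0.01}, {"slide": [-0.0148, -0.0246, 0], "yaw": 0, "grip": 0.01}, {"slide": [-0.0148, -0.0246, 0], "yaw": 0, "grip": 0.01}, {"slide": [-0.0148, -0.0246, 0], "yaw": 0, "grip": 0.01}, {"slide": [-0.0148, -0.0246, 0], "yaw": 0, "grip": 0.01}, {"slide": [-0.0148, -0.0246, 0], "yaw": 0, "grip": 0.01}, {"slide": [-0.0148, -0.0246, 0], "yaw": 0, "grip": 0.01}, {"slide": [0, 0, 0], "yaw": 0, "grip": 0.01}]'

```text
clock: 42.38
ee_pos: [0.5478, -0.1935, 0.2507]
ee_rot: [-0.993, -2.967, 0.023]
wrist_force: [-0.1, -0.2, -1.4]
grip_width: 0.0233
grip_force: 19.9
```

Request:
apply_moves --rows '[{"slide": [0, 0, 0], "yaw": 0, "grip": 0.01}, {"slide": [0, 0, 0], "yaw": 0, "grip": 0.01}, {"slide": [0, 0, 0], "yaw": 0, "grip": 0.01}, {"slide": [0, 0, 0.02], "yaw": 0, "grip": 0.01}, {"slide": [0, 0, 0.02], "yaw": 0, "grip": 0.01}, {"slide": [0, 0, 0.02], "yaw": 0, "grip": 0.01}, {"slide": [0, 0, 0.015], "yaw": 0, "grip": 0.01}, {"slide": [0, 0, 0], "yaw": 0, "grip": 0.01}, {"slide": [0, 0, 0], "yaw": 0, "grip": 0.01}, {"slide": [0, 0, 0], "yaw": 0, "grip": 0.01}]'

```text
clock: 43.22
ee_pos: [0.5507, -0.1851, 0.178]
ee_rot: [-0.978, -2.976, 0.013]
wrist_force: [0.8, -0.3, -1.6]
grip_width: 0.0235
grip_force: 19.9
```

```bash
python3 - <<'E'
from h import *
go((.55,-.1852,.1445,None));print(r.sense()['joints'])
E
```

```text
at [ 0.5507 -0.1851  0.178 ] ang 143.6 tilt [-0.011 -0.005] t 43.2167
yaw -0.000 rad | slide [ 0.0003 -0.0001  0.0335] n>=1 (in tool axes after yaw)
[ 0.26193415  0.73014101 -0.03616574  1.76960675  0.05206763  0.6524783
  1.12924259]
```

Request:
apply_moves --rows '[{"slide": [0, 0, 0.008], "yaw": 0, "grip": 0.01}, {"slide": [0, 0, 0.0065], "yaw": 0, "grip": 0.01}, {"slide": [0, 0, 0.0065], "yaw": 0, "grip": 0.01}, {"slide": [0, 0, 0.0065], "yaw": 0, "grip": 0.01}, {"slide": [0, 0, 0.006], "yaw": 0, "grip": 0.01}, {"slide": [0, 0, 0], "yaw": 0, "grip": 0.01}, {"slide": [0, 0, 0], "yaw": 0, "grip": 0.01}, {"slide": [0, 0, 0], "yaw": 0, "grip": 0.01}, {"slide": [0, 0, 0], "yaw": 0, "grip": 0.01}]'

```text
clock: 43.97
ee_pos: [0.5494, -0.1862, 0.1436]
ee_rot: [-0.98, -2.974, 0.014]
wrist_force: [-0.2, -0.3, -1.6]
grip_width: 0.0233
grip_force: 20.0
```

Request:
apply_moves --rows '[{"slide": [0, 0, 0], "yaw": 0, "grip": 0.05}, {"slide": [0, 0, 0], "yaw": 0, "grip": 0.05}, {"slide": [0, 0, 0], "yaw": 0, "grip": 0.05}, {"slide": [0, 0, 0], "yaw": 0, "grip": 0.05}, {"slide": [0, 0, -0.02], "yaw": 0, "grip": 0.05}, {"slide": [0, 0, -0.03], "yaw": 0, "grip": 0.05}, {"slide": [0, 0, -0.03], "yaw": 0, "grip": 0.05}, {"slide": [0, 0, -0.03], "yaw": 0, "grip": 0.05}, {"slide": [0, 0, 0], "yaw": 0, "grip": 0.05}, {"slide": [0, 0, 0], "yaw": 0, "grip": 0.05}]'

```text
clock: 44.8
ee_pos: [0.5519, -0.1858, 0.2555]
ee_rot: [-0.981, -2.978, 0.013]
wrist_force: [-0.4, 0.5, -0.2]
grip_width: 0.0497
grip_force: 0.0
```

```bash
python3 - <<'E'
from h import *
c,T=wcam();save('w10.png',c['color']);np.savez('w10.npz',T=T,**c)
for xy in [(.55,-.1852),(.5415,-.1180),(.5352,-.0497)]:
  try: a=strip(c,T,xy,z0=.154,rad=.02);strip2(c,T,a,.1544)
  except Exception as e: print(e)
for t in ['pin_collar','pin','lock_bore']:
  for d in r.spot_point(t,'wrist'): print(t,round(d['conf'],2),np.round(d['position'],3),proj(c,d['position'],T))
P=pts(c,T);m=(c['z_map']>0)&(abs(P[...,2]-.139)<.005)&(np.hypot(P[...,0]-.556,P[...,1]+.253)<.03);print('pin top',m.sum(),P[m].mean(0) if m.any() else '')
go()
E
```

```text
cap n 696 ctr [ 0.5482 -0.1823] box [ 0.5481 -0.1826] r 0.0124 ztop 0.1543 strip n 154 len 0.0051 ang -3.0 label n 341 ang 113.5
ctr [ 0.5482 -0.1823] pca 24.9 ratio 1.5 far 7.5 mean -5.0 perp off of strip line -0.0025 164
cap n 800 ctr [ 0.5407 -0.1182] box [ 0.5408 -0.1179] r 0.0125 ztop 0.1543 strip n 169 len 0.0054 ang 2.9 label n 292 ang -139.0
ctr [ 0.5408 -0.1184] pca 3.7 ratio 1.8 far 4.9 mean 6.2 perp off of strip line 0.0002 180
cap n 1000 ctr [ 0.5349 -0.0493] box [ 0.5349 -0.0498] r 0.0125 ztop 0.1542 strip n 231 len 0.0048 ang 21.0 label n 269 ang -67.7
ctr [ 0.5348 -0.0491] pca -24.6 ratio 1.5 far 0.4 mean 21.0 perp off of strip line 0.0033 242
pin_collar 0.66 [ 0.555 -0.251  0.091] [236.58434399 234.08566633]
pin 0.77 [ 0.557 -0.254  0.062] [239.84561463 227.7562399 ]
lock_bore 0.62 [ 0.556 -0.251  0.099] [235.85767586 237.706141  ]
pin top 40 [ 0.5601411 -0.2426783  0.1372804]
at [ 0.5499 -0.1852  0.2524] ang 143.5 tilt [-0.015 -0.004] t 45.0
```

View pics/w10.png

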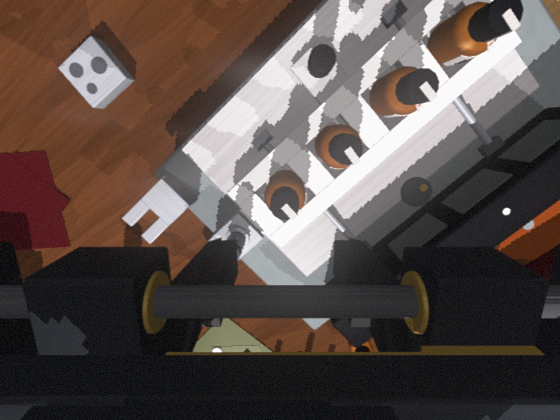

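All four bottles stand in pockets at (285,200), (338,148), (405,90) and (478,25), with their strips pointing to the black reader. The pin is still in its lock at (238,235), and the free fork is at (155,212). Next I'll refine the pin and notch positions from the stored views.

```bash
cat > n.py <<'E'
from h import *
t=np.radians(6.2);u=np.array([np.cos(t),np.sin(t)]);v=np.array([-np.sin(t),np.cos(t)])
for f in ['w2','w3','w10','top0']:
    c=dict(np.load(f+'.npz'));T=c.get('T',c.get('cam_to_world'));P=pts(c,T);ok=c['z_map']>0
    for nm,o,zz in (('fork',np.array([.487,-.311]),.094),('tab',np.array([.556,-.2525]),.096)):
        S=np.stack([(P[...,:2]-o)@u,(P[...,:2]-o)@v],-1)
        m=ok&(abs(P[...,2]-zz)<.004)&(abs(S).max(-1)<.035)
        s=S[m]
        if len(s)<20: continue
        p=lambda a,q:np.round(np.percentile(a,q),4)
        print(f,nm,len(s),'z',np.round(np.median(P[m][:,2]),4),'x ext',p(s[:,0],[1,99]),'y ext',p(s[:,1],[1,99]))
        if nm=='fork':
            k=s[(s[:,1]<-.005)&(s[:,1]>-.02)]; a=k[k[:,0]<0,0];b=k[k[:,0]>0,0]
            if len(a) and len(b): print('   prongs x',p(a,[2,98]),p(b,[2,98]))
            k=s[abs(s[:,0])<.003];print('   closed end y',p(k[:,1],[2]) if len(k) else '')
    o=np.array([.556,-.2525]);d=np.hypot(*np.moveaxis(P[...,:2]-o,-1,0))
    m=ok&(P[...,2]>.13)&(P[...,2]<.145)&(d<.018)
    if m.sum()>5:
        (a,b),rr=cv2.minEnclosingCircle(P[m][:,:2].astype(np.float32)); print(f,'pin top',m.sum(),np.round([a,b,rr],4),np.round(P[m][:,2].max(),4))
E
python3 n.py
```

```text
w2 fork 1062 z 0.0943 x ext [-0.0178  0.0197] y ext [-0.02    0.0345]
   prongs x [-0.0179 -0.0057] [0.0076 0.0198]
   closed end y [0.0091]
w2 tab 666 z 0.0963 x ext [-0.0172  0.0187] y ext [-0.0254  0.0254]
w2 pin top 181 [ 0.5567 -0.25    0.0094] 0.1418
w3 fork 286 z 0.0943 x ext [-0.0161  0.0202] y ext [0.0098 0.0348]
   closed end y [0.0114]
w3 tab 319 z 0.0963 x ext [-0.0159  0.0192] y ext [-0.0247  0.0214]
w3 pin top 125 [ 0.5574 -0.248   0.0091] 0.1406
w10 fork 1612 z 0.0942 x ext [-0.0169  0.0202] y ext [-0.0191  0.0346]
   prongs x [-0.0168 -0.0051] [0.0083 0.0201]
   closed end y [0.0095]
w10 tab 682 z 0.0962 x ext [-0.0164  0.0193] y ext [-0.0193  0.0212]
w10 pin top 60 [ 0.5595 -0.244   0.0061] 0.1402
top0 fork 190 z 0.094 x ext [-0.0175  0.0198] y ext [-0.0195  0.0346]
   prongs x [-0.0172 -0.006 ] [0.0077 0.0193]
   closed end y [0.009]
top0 tab 160 z 0.0956 x ext [-0.0294  0.0312] y ext [-0.025   0.0331]
top0 pin top 38 [ 0.5559 -0.2486  0.0093] 0.1439
```

```bash
python3 - <<'E'
from h import *
go((.5567,-.2497,.24,96.2))
E
```

```text
at [ 0.5499 -0.1852  0.2524] ang 143.5 tilt [-0.015 -0.004] t 45.0
yaw 0.826 rad | slide [-0.0648 -0.      0.0125] n>=2 (in tool axes after yaw)
```

Request:
apply_moves --rows '[{"slide": [0, 0, 0], "yaw": 0.1036, "grip": 0.05}, {"slide": [0, 0, 0], "yaw": 0.1036, "grip": 0.05}, {"slide": [0, 0, 0], "yaw": 0.1036, "grip": 0.05}, {"slide": [0, 0, 0], "yaw": 0.1036, "grip": 0.05}, {"slide": [0, 0, 0], "yaw": 0.1036, "grip": 0.05}, {"slide": [0, 0, 0], "yaw": 0.1036, "grip": 0.05}, {"slide": [0, 0, 0], "yaw": 0.1036, "grip": 0.05}, {"slide": [0, 0, 0], "yaw": 0.1036, "grip": 0.05}, {"slide": [0, 0, 0], "yaw": 0, "grip": 0.05}, {"slide": [0, 0, 0], "yaw": 0, "grip": 0.05}]'

```text
clock: 45.83
ee_pos: [0.5504, -0.1852, 0.2527]
ee_rot: [-2.092, -2.333, 0.021]
wrist_force: [0.9, -0.3, 0.1]
grip_width: 0.05
grip_force: 0.0
```

Request:
apply_moves --rows '[{"slide": [-0.022, -0.0003, 0], "yaw": 0, "grip": 0.05}, {"slide": [-0.022, -0.0003, 0], "yaw": 0, "grip": 0.05}, {"slide": [-0.021, -0.0003, 0.005], "yaw": 0, "grip": 0.05}, {"slide": [0, 0, 0], "yaw": 0, "grip": 0.05}, {"slide": [0, 0, 0], "yaw": 0, "grip": 0.05}, {"slide": [0, 0, 0], "yaw": 0, "grip": 0.05}, {"slide": [0, 0, 0], "yaw": 0, "grip": 0.05}]'

```text
clock: 46.42
ee_pos: [0.5569, -0.2487, 0.2488]
ee_rot: [-2.093, -2.333, 0.018]
wrist_force: [0.8, -0.1, -0.1]
grip_width: 0.0502
grip_force: 0.0
```

```bash
python3 - <<'E'
from h import *
c,T=wcam();save('w11.png',c['color']);np.savez('w11.npz',T=T,**c)
go((.5567,-.2497,.12,None))
E
sed -i "s/\['w2','w3','w10','top0'\]/['w11']/" n.py; python3 n.py
```

```text
at [ 0.557  -0.2487  0.2489] ang 96.2 tilt [-0.013 -0.004] t 46.4667
yaw -0.000 rad | slide [-0.0006  0.0013  0.1289] n>=4 (in tool axes after yaw)
w11 fork 995 z 0.0943 x ext [-0.0168  0.0207] y ext [-0.0002  0.0345]
   closed end y [0.0105]
w11 tab 1121 z 0.0963 x ext [-0.0159  0.0196] y ext [-0.0249  0.0206]
w11 pin top 382 [ 0.5573 -0.2493  0.0092] 0.141
```

Request:
apply_moves --rows '[{"slide": [-0.0006, 0.0016, 0.02], "yaw": 0, "grip": 0.05}, {"slide": [0, 0, 0.02], "yaw": 0, "grip": 0.05}, {"slide": [0, 0, 0.02], "yaw": 0, "grip": 0.05}, {"slide": [0, 0, 0.02], "yaw": 0, "grip": 0.05}, {"slide": [0, 0, 0], "yaw": 0, "grip": 0.05}, {"slide": [0, 0, 0], "yaw": 0, "grip": 0.05}, {"slide": [0, 0, 0], "yaw": 0, "grip": 0.05}, {"slide": [0, 0, 0], "yaw": 0, "grip": 0.05}]'

```text
clock: 47.13
ee_pos: [0.5584, -0.2513, 0.1705]
ee_rot: [-2.098, -2.334, 0.017]
wrist_force: [1.1, -0.6, -0.2]
grip_width: 0.0502
grip_force: 0.0
```

```bash
python3 - <<'E'
from h import *
go((.557,-.2493,.12,None))
E
```

```text
at [ 0.5584 -0.2513  0.1705] ang 96.1 tilt [-0.01  -0.006] t 47.1333
yaw -0.000 rad | slide [ 0.0024 -0.0006  0.0505] n>=2 (in tool axes after yaw)
```

Request:
apply_moves --rows '[{"slide": [0.0024, -0.0006, 0.01], "yaw": 0, "grip": 0.05}, {"slide": [0, 0, 0.0135], "yaw": 0, "grip": 0.05}, {"slide": [0, 0, 0.0135], "yaw": 0, "grip": 0.05}, {"slide": [0, 0, 0.0135], "yaw": 0, "grip": 0.05}, {"slide": [0, 0, 0], "yaw": 0, "grip": 0.05}, {"slide": [0, 0, 0], "yaw": 0, "grip": 0.05}, {"slide": [0, 0, 0], "yaw": 0, "grip": 0.05}]'

```text
clock: 47.72
ee_pos: [0.5564, -0.2492, 0.1191]
ee_rot: [-2.098, -2.332, 0.018]
wrist_force: [-0.0, 0.8, 0.6]
grip_width: 0.0499
grip_force: 0.0
```

Request:
apply_moves --rows '[{"slide": [0, 0, 0], "yaw": 0, "grip": 0.01}, {"slide": [0, 0, 0], "yaw": 0, "grip": 0.01}, {"slide": [0, 0, 0], "yaw": 0, "grip": 0.01}, {"slide": [0, 0, 0], "yaw": 0, "grip": 0.01}, {"slide": [0, 0, 0], "yaw": 0, "grip": 0.01}, {"slide": [0, 0, 0], "yaw": 0, "grip": 0.01}]'

```text
clock: 48.22
ee_pos: [0.5561, -0.2491, 0.1187]
ee_rot: [-2.097, -2.332, 0.019]
wrist_force: [0.0, -0.4, 1.0]
grip_width: 0.0171
grip_force: 20.0
```

```bash
python3 - <<'E'
from h import *
s,p,M=pose();print(s['grip_width'],s['wrist_force'])
go((*p[:2],.2,None),(p[0]-.0687,p[1]-.058-.003,.2,None))
E
```

```text
0.0171268489142762 [ 0.03140676 -0.36952398  1.0162216 ]
at [ 0.5561 -0.2491  0.1187] ang 96.1 tilt [-0.012 -0.005] t 48.2167
yaw -0.000 rad | slide [-0.0003 -0.001  -0.0813] n>=2 (in tool axes after yaw)
yaw -0.000 rad | slide [-0.0534 -0.0747  0.0011] n>=2 (in tool axes after yaw)
```

Request:
apply_moves --rows '[{"slide": [0, -0.0001, -0.01], "yaw": 0, "grip": 0.01}, {"slide": [0, -0.0001, -0.01], "yaw": 0, "grip": 0.01}, {"slide": [0, -0.0001, -0.01], "yaw": 0, "grip": 0.01}, {"slide": [0, -0.0001, -0.01], "yaw": 0, "grip": 0.01}, {"slide": [0, -0.0001, -0.01], "yaw": 0, "grip": 0.01}, {"slide": [0, -0.0001, -0.01], "yaw": 0, "grip": 0.01}, {"slide": [0, -0.0001, -0.01], "yaw": 0, "grip": 0.01}, {"slide": [0, -0.0001, -0.01], "yaw": 0, "grip": 0.01}, {"slide": [0, 0, 0], "yaw": 0, "grip": 0.01}]'

```text
clock: 48.97
ee_pos: [0.5573, -0.2493, 0.2009]
ee_rot: [-2.1, -2.334, 0.017]
wrist_force: [-0.5, 0.1, -0.9]
grip_width: 0.0173
grip_force: 20.0
```

Request:
apply_moves --rows '[{"slide": [-0.0107, -0.015, 0], "yaw": 0, "grip": 0.01}, {"slide": [-0.0107, -0.015, 0], "yaw": 0, "grip": 0.01}, {"slide": [-0.0107, -0.015, 0], "yaw": 0, "grip": 0.01}, {"slide": [-0.0107, -0.015, 0], "yaw": 0, "grip": 0.01}, {"slide": [-0.0107, -0.015, 0], "yaw": 0, "grip": 0.01}, {"slide": [0, 0, 0], "yaw": 0, "grip": 0.01}, {"slide": [0, 0, 0], "yaw": 0, "grip": 0.01}, {"slide": [0, 0, 0], "yaw": 0, "grip": 0.01}, {"slide": [0, 0, 0], "yaw": 0, "grip": 0.01}, {"slide": [0, 0, 0], "yaw": 0, "grip": 0.01}]'

```text
clock: 49.8
ee_pos: [0.4883, -0.3086, 0.1995]
ee_rot: [-2.094, -2.334, 0.018]
wrist_force: [0.5, -0.7, -0.8]
grip_width: 0.0174
grip_force: 20.0
```

```bash
python3 - <<'E'
from h import *
c,T=wcam();save('w12.png',c['color']);np.savez('w12.npz',T=T,**c)
s=r.sense();print(s['grip_width'],s['wrist_force'])
go((.4874,-.3105,.1187,None))
E
sed -i "s/\['w11'\]/['w12']/" n.py; python3 n.py
```

```text
0.017712106124536497 [ 0.45894899 -0.51164396 -0.93970677]
at [ 0.4881 -0.3088  0.1994] ang 96.2 tilt [-0.012 -0.005] t 49.85
yaw -0.000 rad | slide [-0.0014  0.0002  0.0807] n>=2 (in tool axes after yaw)
w12 fork 2572 z 0.0943 x ext [-0.0169  0.0203] y ext [-0.0195  0.0348]
   prongs x [-0.0167 -0.0051] [0.0081 0.0203]
   closed end y [0.0091]
w12 tab 2737 z 0.0962 x ext [-0.0164  0.0192] y ext [-0.0247  0.0205]
```

View pics/w12.png

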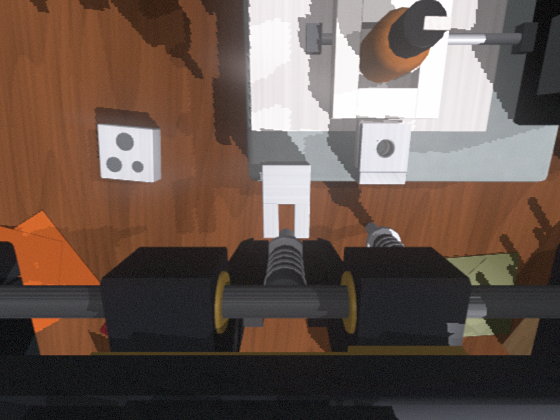

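The view shows the pin in the fingers at (287,260) above the fork's slot at (287,218), and the empty lock bore at (385,148). The larger pin still stands at (385,240). I'll lower it.

Request:
apply_moves --rows '[{"slide": [-0.0014, 0, 0.012], "yaw": 0, "grip": 0.01}, {"slide": [0, 0, 0.012], "yaw": 0, "grip": 0.01}, {"slide": [0, 0, 0.012], "yaw": 0, "grip": 0.01}, {"slide": [0, 0, 0], "yaw": 0, "grip": 0.01}, {"slide": [0, 0, 0], "yaw": 0, "grip": 0.01}, {"slide": [0, 0, 0], "yaw": 0, "grip": 0.01}, {"slide": [0, 0, 0], "yaw": 0, "grip": 0.01}]'

```text
clock: 50.43
ee_pos: [0.4875, -0.3116, 0.1644]
ee_rot: [-2.098, -2.333, 0.018]
wrist_force: [0.5, -1.1, -0.9]
grip_width: 0.0174
grip_force: 20.0
```

```bash
python3 - <<'E'
from h import *
go((.4878,-.3105,.1175,None))
E
```

```text
at [ 0.4875 -0.3116  0.1644] ang 96.1 tilt [-0.011 -0.006] t 50.4333
yaw -0.000 rad | slide [0.0012 0.001  0.0469] n>=2 (in tool axes after yaw)
```

Request:
apply_moves --rows '[{"slide": [0.001, 0.0003, 0.006], "yaw": 0, "grip": 0.01}, {"slide": [0, 0.0001, 0.008], "yaw": 0, "grip": 0.01}, {"slide": [0, 0.0001, 0.008], "yaw": 0, "grip": 0.01}, {"slide": [0, 0, 0], "yaw": 0, "grip": 0.01}, {"slide": [0, 0, 0], "yaw": 0, "grip": 0.01}]'

```text
clock: 50.85
ee_pos: [0.4866, -0.3101, 0.1408]
ee_rot: [-2.096, -2.33, 0.019]
wrist_force: [0.3, -0.1, -0.2]
grip_width: 0.0172
grip_force: 20.0
```

Request:
apply_moves --rows '[{"slide": [0, 0.0006, 0.006], "yaw": 0, "grip": 0.01}, {"slide": [0, 0.0002, 0.006], "yaw": 0, "grip": 0.01}, {"slide": [0, 0.0002, 0.006], "yaw": 0, "grip": 0.01}, {"slide": [0, 0, 0.005], "yaw": 0, "grip": 0.01}, {"slide": [0, 0, 0], "yaw": 0, "grip": 0.01}, {"slide": [0, 0, 0], "yaw": 0, "grip": 0.01}, {"slide": [0, 0, 0], "yaw": 0, "grip": 0.01}]'

```text
clock: 51.43
ee_pos: [0.4877, -0.3106, 0.1186]
ee_rot: [-2.097, -2.331, 0.019]
wrist_force: [-0.1, -0.4, -0.1]
grip_width: 0.0171
grip_force: 20.0
```

Free all the way. I'll go down the last 1.5 mm, release and rise.

Request:
apply_moves --rows '[{"slide": [0, 0, 0.0015], "yaw": 0, "grip": 0.01}, {"slide": [0, 0, 0], "yaw": 0, "grip": 0.01}, {"slide": [0, 0, 0], "yaw": 0, "grip": 0.025}, {"slide": [0, 0, 0], "yaw": 0, "grip": 0.05}, {"slide": [0, 0, 0], "yaw": 0, "grip": 0.05}, {"slide": [0, 0, 0], "yaw": 0, "grip": 0.05}, {"slide": [0, 0, 0], "yaw": 0, "grip": 0.05}, {"slide": [0, 0, 0], "yaw": 0, "grip": 0.05}]'

```text
clock: 52.1
ee_pos: [0.4877, -0.3105, 0.1172]
ee_rot: [-2.097, -2.332, 0.019]
wrist_force: [-0.0, -1.7, -0.0]
grip_width: 0.0501
grip_force: 0.0
```

Request:
apply_moves --rows '[{"slide": [0, 0, -0.012], "yaw": 0, "grip": 0.05}, {"slide": [0, 0, -0.02], "yaw": 0, "grip": 0.05}, {"slide": [0, 0, -0.03], "yaw": 0, "grip": 0.05}, {"slide": [0, 0, -0.03], "yaw": 0, "grip": 0.05}, {"slide": [0, 0, -0.03], "yaw": 0, "grip": 0.05}, {"slide": [0, 0, 0], "yaw": 0, "grip": 0.05}, {"slide": [0, 0, 0], "yaw": 0, "grip": 0.05}, {"slide": [0, 0, 0], "yaw": 0, "grip": 0.05}]'

```text
clock: 52.77
ee_pos: [0.4889, -0.3095, 0.2391]
ee_rot: [-2.096, -2.331, 0.019]
wrist_force: [0.3, 0.5, -0.1]
grip_width: 0.0502
grip_force: 0.0
```

```bash
python3 - <<'E'
from h import *
c,T=wcam();save('w13.png',c['color'][100:330,150:480]);np.savez('w13.npz',T=T,**c)
P=pts(c,T);ok=c['z_map']>0;d=np.hypot(P[...,0]-.4878,P[...,1]+.3105)
for a,b in ((.096,.103),(.125,.145)):
    m=ok&(d<.025)&(P[...,2]>a)&(P[...,2]<b)
    if m.sum()>5: print(a,m.sum(),cv2.minEnclosingCircle(P[m][:,:2].astype(np.float32)),P[m][:,2].max(),np.median(P[m][:,2]))
for t in ['pin_collar','sled_handle']:
  for d in r.spot_point(t,'wrist'): print(t,round(d['conf'],2),np.round(d['position'],3))
go()
# handle top
d=np.hypot(P[...,0]-.474,P[...,1]+.0915);m=ok&(d<.03)&(abs(P[...,2]-.124)<.005);print('handle',m.sum(),cv2.minEnclosingCircle(P[m][:,:2].astype(np.float32)) if m.any() else '')
for f in ('w3','w2','w10'):
    c=dict(np.load(f+'.npz'));P=pts(c,c['T']);d=np.hypot(P[...,0]-.474,P[...,1]+.0915);m=(c['z_map']>0)&(d<.03)&(abs(P[...,2]-.124)<.004);print(f,'handle',m.sum(),cv2.minEnclosingCircle(P[m][:,:2].astype(np.float32)) if m.any() else '')
E
```

```text
0.096 162 ((0.4917939305305481, -0.3085189461708069), 0.022718390449881554) 0.1029883166561355 0.09904834967008877
0.125 426 ((0.48828789591789246, -0.31113535165786743), 0.009427990764379501) 0.13869247586612787 0.13668328268590524
pin_collar 0.98 [ 0.489 -0.314  0.091]
pin_collar 0.86 [ 0.586 -0.344  0.046]
sled_handle 0.18 [ 0.488 -0.315  0.06 ]
at [ 0.4885 -0.3093  0.2379] ang 96.1 tilt [-0.015 -0.004] t 52.9167
handle 0 
w3 handle 163 ((0.4739903211593628, -0.09021663665771484), 0.010803315788507462)
w2 handle 174 ((0.47377389669418335, -0.0917448177933693), 0.010941531509160995)
w10 handle 619 ((0.4740353524684906, -0.09073834866285324), 0.011037001386284828)
```

The pin stands in the notch: its top is at z 0.137 where 0.137 is expected, upright at (.488,-.311). Next I'll turn the tool to 186 deg, so it closes along the shaker's y, and go to the sled handle.

```bash
python3 - <<'E'
from h import *
go((.474,-.091,.2,186.2))
E
```

```text
at [ 0.4885 -0.3093  0.2379] ang 96.1 tilt [-0.015 -0.004] t 52.9167
yaw -1.573 rad | slide [-0.0097  0.2187  0.0373] n>=6 (in tool axes after yaw)
```

Request:
apply_moves --rows '[{"slide": [0, 0, 0], "yaw": -0.1122, "grip": 0.05}, {"slide": [0, 0, 0], "yaw": -0.1122, "grip": 0.05}, {"slide": [0, 0, 0], "yaw": -0.1122, "grip": 0.05}, {"slide": [0, 0, 0], "yaw": -0.1122, "grip": 0.05}, {"slide": [0, 0, 0], "yaw": -0.1122, "grip": 0.05}, {"slide": [0, 0, 0], "yaw": -0.1122, "grip": 0.05}, {"slide": [0, 0, 0], "yaw": -0.1122, "grip": 0.05}]'

```text
clock: 53.5
ee_pos: [0.4886, -0.3096, 0.2379]
ee_rot: [-1.035, -2.953, 0.013]
wrist_force: [0.4, 0.7, 0.4]
grip_width: 0.05
grip_force: 0.0
```

Request:
apply_moves --rows '[{"slide": [0, 0, 0], "yaw": -0.1122, "grip": 0.05}, {"slide": [0, 0, 0], "yaw": -0.1122, "grip": 0.05}, {"slide": [0, 0, 0], "yaw": -0.1122, "grip": 0.05}, {"slide": [0, 0, 0], "yaw": -0.1122, "grip": 0.05}, {"slide": [0, 0, 0], "yaw": -0.1122, "grip": 0.05}, {"slide": [0, 0, 0], "yaw": -0.1122, "grip": 0.05}, {"slide": [0, 0, 0], "yaw": -0.1122, "grip": 0.05}, {"slide": [0, 0, 0], "yaw": 0, "grip": 0.05}]'

```text
clock: 54.17
ee_pos: [0.4885, -0.3098, 0.2379]
ee_rot: [0.169, -3.123, 0.004]
wrist_force: [-0.7, 0.0, 0.1]
grip_width: 0.0499
grip_force: 0.0
```

Request:
apply_moves --rows '[{"slide": [-0.0011, 0.0243, 0], "yaw": 0, "grip": 0.05}, {"slide": [-0.0011, 0.0243, 0], "yaw": 0, "grip": 0.05}, {"slide": [-0.0011, 0.0243, 0], "yaw": 0, "grip": 0.05}, {"slide": [-0.0011, 0.0243, 0], "yaw": 0, "grip": 0.05}, {"slide": [-0.0011, 0.0243, 0], "yaw": 0, "grip": 0.05}, {"slide": [-0.0011, 0.0243, 0], "yaw": 0, "grip": 0.05}, {"slide": [-0.0011, 0.0243, 0], "yaw": 0, "grip": 0.05}, {"slide": [-0.0011, 0.0243, 0], "yaw": 0, "grip": 0.05}, {"slide": [-0.0011, 0.0243, 0], "yaw": 0, "grip": 0.05}]'

```text
clock: 54.92
ee_pos: [0.4754, -0.0902, 0.2376]
ee_rot: [0.159, -3.124, 0.006]
wrist_force: [0.3, 0.1, 0.5]
grip_width: 0.05
grip_force: 0.0
```

Request:
apply_moves --rows '[{"slide": [0, 0, 0.02], "yaw": 0, "grip": 0.05}, {"slide": [0, 0, 0.02], "yaw": 0, "grip": 0.05}, {"slide": [0, 0, 0.02], "yaw": 0, "grip": 0.05}, {"slide": [0, 0, 0], "yaw": 0, "grip": 0.05}, {"slide": [0, 0, 0], "yaw": 0, "grip": 0.05}, {"slide": [0, 0, 0], "yaw": 0, "grip": 0.05}, {"slide": [0, 0, 0], "yaw": 0, "grip": 0.05}]'

```text
clock: 55.5
ee_pos: [0.4759, -0.0918, 0.179]
ee_rot: [0.164, -3.126, 0.007]
wrist_force: [0.2, 0.3, -0.9]
grip_width: 0.0499
grip_force: 0.0
```

```bash
python3 - <<'E'
from h import *
c,T=wcam();np.savez('w14.npz',T=T,**c);P=pts(c,T);ok=c['z_map']>0
m=ok&(np.hypot(P[...,0]-.474,P[...,1]+.091)<.03)&(abs(P[...,2]-.124)<.004);print(m.sum(),cv2.minEnclosingCircle(P[m][:,:2].astype(np.float32)) if m.any() else '')
go((.474,-.091,.113,None));print(r.sense()['joints'])
E
```

```text
813 ((0.4733022451400757, -0.09085269272327423), 0.010997699573636055)
at [ 0.4759 -0.0918  0.1791] ang -174.0 tilt [-0.011 -0.005] t 55.55
yaw -0.000 rad | slide [0.0011 0.0013 0.0661] n>=2 (in tool axes after yaw)
[ 0.22898951  0.63800005 -0.21791992  2.0452075   0.28584761  0.4972734
  1.47431978]
```

Request:
apply_moves --rows '[{"slide": [0.0016, 0.001, 0.016], "yaw": 0, "grip": 0.05}, {"slide": [0, 0, 0.016], "yaw": 0, "grip": 0.05}, {"slide": [0, 0, 0.016], "yaw": 0, "grip": 0.05}, {"slide": [0, 0, 0.016], "yaw": 0, "grip": 0.05}, {"slide": [0, 0, 0], "yaw": 0, "grip": 0.05}, {"slide": [0, 0, 0], "yaw": 0, "grip": 0.05}, {"slide": [0, 0, 0], "yaw": 0, "grip": 0.05}]'

```text
clock: 56.13
ee_pos: [0.4734, -0.0912, 0.1151]
ee_rot: [0.165, -3.126, 0.007]
wrist_force: [0.8, 0.0, 0.1]
grip_width: 0.0502
grip_force: 0.0
```

Request:
apply_moves --rows '[{"slide": [0, 0, 0], "yaw": 0, "grip": 0.01}, {"slide": [0, 0, 0], "yaw": 0, "grip": 0.01}, {"slide": [0, 0, 0], "yaw": 0, "grip": 0.01}, {"slide": [0, 0, 0], "yaw": 0, "grip": 0.01}, {"slide": [0, 0, 0], "yaw": 0, "grip": 0.01}, {"slide": [0, 0, 0], "yaw": 0, "grip": 0.01}]'

```text
clock: 56.63
ee_pos: [0.4731, -0.0925, 0.1146]
ee_rot: [0.163, -3.125, 0.01]
wrist_force: [-0.1, -4.6, 3.1]
grip_width: 0.0206
grip_force: 20.0
```

Request:
apply_moves --rows '[{"slide": [-0.003, 0, 0], "yaw": 0, "grip": 0.01}, {"slide": [-0.005, 0, 0], "yaw": 0, "grip": 0.01}, {"slide": [-0.006, 0, 0], "yaw": 0, "grip": 0.01}, {"slide": [-0.006, 0, 0], "yaw": 0, "grip": 0.01}, {"slide": [0, 0, 0], "yaw": 0, "grip": 0.01}, {"slide": [0, 0, 0], "yaw": 0, "grip": 0.01}]'

```text
clock: 57.13
ee_pos: [0.4941, -0.0903, 0.1146]
ee_rot: [0.164, -3.128, 0.01]
wrist_force: [2.1, -4.5, 5.3]
grip_width: 0.0214
grip_force: 20.0
```

Request:
apply_moves --rows '[{"slide": [-0.004, 0, 0], "yaw": 0, "grip": 0.01}, {"slide": [-0.006, 0, 0], "yaw": 0, "grip": 0.01}, {"slide": [-0.006, 0, 0], "yaw": 0, "grip": 0.01}, {"slide": [-0.006, 0, 0], "yaw": 0, "grip": 0.01}, {"slide": [-0.006, 0, 0], "yaw": 0, "grip": 0.01}, {"slide": [-0.006, 0, 0], "yaw": 0, "grip": 0.01}, {"slide": [-0.005, 0, 0], "yaw": 0, "grip": 0.01}, {"slide": [-0.004, 0, 0], "yaw": 0, "grip": 0.01}, {"slide": [0, 0, 0], "yaw": 0, "grip": 0.01}, {"slide": [0, 0, 0], "yaw": 0, "grip": 0.01}]'

```text
clock: 57.97
ee_pos: [0.5371, -0.0857, 0.1146]
ee_rot: [0.164, -3.128, 0.01]
wrist_force: [1.5, -4.4, 9.1]
grip_width: 0.0212
grip_force: 20.0
```

Request:
apply_moves --rows '[{"slide": [-0.002, 0, 0], "yaw": 0, "grip": 0.01}, {"slide": [-0.002, 0, 0], "yaw": 0, "grip": 0.01}, {"slide": [-0.002, 0, 0], "yaw": 0, "grip": 0.01}, {"slide": [-0.001, 0, 0], "yaw": 0, "grip": 0.01}, {"slide": [0, 0, 0], "yaw": 0, "grip": 0.01}, {"slide": [0, 0, 0], "yaw": 0, "grip": 0.01}]'

```text
clock: 58.47
ee_pos: [0.5427, -0.0851, 0.1145]
ee_rot: [0.164, -3.126, 0.01]
wrist_force: [-2.0, -3.3, 11.2]
grip_width: 0.0216
grip_force: 20.0
```

Request:
apply_moves --rows '[{"slide": [-0.001, 0, 0], "yaw": 0, "grip": 0.01}, {"slide": [-0.001, 0, 0], "yaw": 0, "grip": 0.01}, {"slide": [0, 0, 0], "yaw": 0, "grip": 0.01}, {"slide": [0, 0, 0], "yaw": 0, "grip": 0.01}]'

```text
clock: 58.8
ee_pos: [0.5427, -0.0851, 0.1145]
ee_rot: [0.163, -3.122, 0.011]
wrist_force: [-4.9, -4.3, 16.2]
grip_width: 0.0214
grip_force: 20.0
```

Request:
apply_moves --rows '[{"slide": [0, 0, 0], "yaw": 0, "grip": 0.05}, {"slide": [0, 0, 0], "yaw": 0, "grip": 0.05}, {"slide": [0, 0, 0], "yaw": 0, "grip": 0.05}, {"slide": [0, 0, 0], "yaw": 0, "grip": 0.05}, {"slide": [0, 0, -0.02], "yaw": 0, "grip": 0.05}, {"slide": [0, 0, -0.03], "yaw": 0, "grip": 0.05}, {"slide": [0, 0, -0.03], "yaw": 0, "grip": 0.05}, {"slide": [0, 0, -0.03], "yaw": 0, "grip": 0.05}, {"slide": [0, 0, 0], "yaw": 0, "grip": 0.05}, {"slide": [0, 0, 0], "yaw": 0, "grip": 0.05}]'

```text
clock: 59.63
ee_pos: [0.5466, -0.0827, 0.2245]
ee_rot: [0.166, -3.128, 0.007]
wrist_force: [-0.6, -0.1, -0.5]
grip_width: 0.0499
grip_force: 0.0
```

```bash
python3 - <<'E'
from h import *
c,T=wcam();np.savez('w15.npz',T=T,**c);P=pts(c,T);ok=c['z_map']>0
m=ok&(np.hypot(P[...,0]-.543,P[...,1]+.084)<.03)&(abs(P[...,2]-.124)<.004);print('handle',m.sum(),cv2.minEnclosingCircle(P[m][:,:2].astype(np.float32)) if m.any() else '')
c=dict(np.load('top0.npz'))
for f in ('w1','w3','w14','top0'):
    c=dict(np.load(f+'.npz'));T=c.get('T',c.get('cam_to_world'));P=pts(c,T);m=(c['z_map']>0)&(np.hypot(P[...,0]-.459,P[...,1]-.067)<.035)&(abs(P[...,2]-.104)<.004)
    if m.sum()>10: rc=cv2.minAreaRect(P[m][:,:2].astype(np.float32)*1000); print(f,'switch bar',m.sum(),rc,np.round(cv2.boxPoints(rc)).tolist())
go((.459,.067,.2,None))
E
```

```text
handle 551 ((0.5427839159965515, -0.08307910710573196), 0.010874059051275253)
w1 switch bar 250 ((457.8071594238281, 68.34954833984375), (41.94505310058594, 13.90221881866455), 5.355666160583496) [[436.0, 73.0], [438.0, 59.0], [479.0, 63.0], [478.0, 77.0]]
w3 switch bar 324 ((458.3089599609375, 68.50398254394531), (41.411712646484375, 13.352968215942383), 5.643951892852783) [[437.0, 73.0], [438.0, 60.0], [480.0, 64.0], [478.0, 77.0]]
w14 switch bar 1199 ((456.9345397949219, 67.8524169921875), (40.9610481262207, 15.454811096191406), 4.596467018127441) [[436.0, 74.0], [437.0, 59.0], [478.0, 62.0], [477.0, 77.0]]
top0 switch bar 64 ((457.7214050292969, 68.39169311523438), (38.293819427490234, 13.518610000610352), 1.2618885040283203) [[438.0, 75.0], [439.0, 61.0], [477.0, 62.0], [477.0, 76.0]]
at [ 0.5456 -0.0828  0.2231] ang -173.9 tilt [-0.012 -0.005] t 59.6833
yaw -0.000 rad | slide [0.0699 0.1582 0.0234] n>=4 (in tool axes after yaw)
```

The sled handle moved 69.9 mm, so the sled is at its stop. Now the switch at (.458,.068), with its bar at 5.5 deg.

Request:
apply_moves --rows '[{"slide": [0.0118, 0.0266, 0], "yaw": 0, "grip": 0.05}, {"slide": [0.0118, 0.0266, 0], "yaw": 0, "grip": 0.05}, {"slide": [0.0118, 0.0266, 0], "yaw": 0, "grip": 0.05}, {"slide": [0.0118, 0.0266, 0], "yaw": 0, "grip": 0.05}, {"slide": [0.0118, 0.0266, 0], "yaw": 0, "grip": 0.05}, {"slide": [0.0118, 0.0266, 0], "yaw": 0, "grip": 0.05}, {"slide": [0, 0, 0], "yaw": 0, "grip": 0.05}, {"slide": [0, 0, 0], "yaw": 0, "grip": 0.05}, {"slide": [0, 0, 0.02], "yaw": 0, "grip": 0.05}, {"slide": [0, 0, 0.02], "yaw": 0, "grip": 0.05}]'

```text
clock: 60.52
ee_pos: [0.4588, 0.067, 0.1829]
ee_rot: [0.163, -3.126, 0.007]
wrist_force: [0.1, 0.8, 0.6]
grip_width: 0.0502
grip_force: 0.0
```

Request:
apply_moves --rows '[{"slide": [0, 0, 0.02], "yaw": 0, "grip": 0.05}, {"slide": [0, 0, 0.02], "yaw": 0, "grip": 0.05}, {"slide": [0, 0, 0], "yaw": 0, "grip": 0.05}, {"slide": [0, 0, 0], "yaw": 0, "grip": 0.05}, {"slide": [0, 0, 0], "yaw": 0, "grip": 0.05}, {"slide": [0, 0, 0], "yaw": 0, "grip": 0.05}]'

```text
clock: 61.02
ee_pos: [0.4582, 0.0675, 0.1443]
ee_rot: [0.164, -3.126, 0.007]
wrist_force: [0.3, -0.2, 0.2]
grip_width: 0.0501
grip_force: 0.0
```

```bash
python3 - <<'E'
from h import *
go((.458,.0683,.094,None));print(r.sense()['joints'])
E
```

```text
at [0.4582 0.0675 0.1443] ang -174.0 tilt [-0.011 -0.005] t 61.0167
yaw -0.000 rad | slide [-0.0005  0.001   0.0503] n>=2 (in tool axes after yaw)
[-0.1495329   0.68403345 -0.1555897   2.13275513  0.28979096  0.35626799
  1.13151829]
```

Request:
apply_moves --rows '[{"slide": [-0.0005, 0.001, 0.0125], "yaw": 0, "grip": 0.05}, {"slide": [0, 0, 0.0125], "yaw": 0, "grip": 0.05}, {"slide": [0, 0, 0.0125], "yaw": 0, "grip": 0.05}, {"slide": [0, 0, 0.0125], "yaw": 0, "grip": 0.05}, {"slide": [0, 0, 0], "yaw": 0, "grip": 0.05}, {"slide": [0, 0, 0], "yaw": 0, "grip": 0.05}, {"slide": [0, 0, 0], "yaw": 0, "grip": 0.05}]'

```text
clock: 61.6
ee_pos: [0.4578, 0.0687, 0.0945]
ee_rot: [0.165, -3.126, 0.006]
wrist_force: [-0.2, 0.9, -0.3]
grip_width: 0.0501
grip_force: 0.0
```

Request:
apply_moves --rows '[{"slide": [0, 0, 0], "yaw": 0, "grip": 0.005}, {"slide": [0, 0, 0], "yaw": 0, "grip": 0.005}, {"slide": [0, 0, 0], "yaw": 0, "grip": 0.005}, {"slide": [0, 0, 0], "yaw": 0, "grip": 0.005}, {"slide": [0, 0, 0], "yaw": 0, "grip": 0.005}, {"slide": [0, 0, 0], "yaw": 0, "grip": 0.005}]'

```text
clock: 62.1
ee_pos: [0.4576, 0.0667, 0.0938]
ee_rot: [0.162, -3.125, 0.011]
wrist_force: [0.6, -1.7, 0.8]
grip_width: 0.0139
grip_force: 20.0
```

Request:
apply_moves --rows '[{"slide": [0, 0, 0], "yaw": 0.06, "grip": 0.005}, {"slide": [0, 0, 0], "yaw": 0.06, "grip": 0.005}, {"slide": [0, 0, 0], "yaw": 0.06, "grip": 0.005}, {"slide": [0, 0, 0], "yaw": 0.06, "grip": 0.005}, {"slide": [0, 0, 0], "yaw": 0.06, "grip": 0.005}, {"slide": [0, 0, 0], "yaw": 0.06, "grip": 0.005}, {"slide": [0, 0, 0], "yaw": 0.06, "grip": 0.005}, {"slide": [0, 0, 0], "yaw": 0.06, "grip": 0.005}, {"slide": [0, 0, 0], "yaw": 0.06, "grip": 0.005}]'

```text
clock: 62.85
ee_pos: [0.4576, 0.0668, 0.0938]
ee_rot: [-0.683, -3.056, 0.015]
wrist_force: [1.2, -4.6, 1.4]
grip_width: 0.014
grip_force: 20.0
```

Request:
apply_moves --rows '[{"slide": [0, 0, 0], "yaw": 0.06, "grip": 0.005}, {"slide": [0, 0, 0], "yaw": 0.06, "grip": 0.005}, {"slide": [0, 0, 0], "yaw": 0.06, "grip": 0.005}, {"slide": [0, 0, 0], "yaw": 0.06, "grip": 0.005}, {"slide": [0, 0, 0], "yaw": 0.06, "grip": 0.005}, {"slide": [0, 0, 0], "yaw": 0.06, "grip": 0.005}, {"slide": [0, 0, 0], "yaw": 0.06, "grip": 0.005}, {"slide": [0, 0, 0], "yaw": 0.05, "grip": 0.005}, {"slide": [0, 0, 0], "yaw": 0.04, "grip": 0.005}]'

```text
clock: 63.6
ee_pos: [0.4576, 0.0668, 0.0937]
ee_rot: [-1.432, -2.788, 0.018]
wrist_force: [-0.1, -6.4, 0.9]
grip_width: 0.0137
grip_force: 20.0
```

Request:
apply_moves --rows '[{"slide": [0, 0, 0], "yaw": 0, "grip": 0.005}, {"slide": [0, 0, 0], "yaw": 0, "grip": 0.005}]'

```text
clock: 63.77
ee_pos: [0.4576, 0.0668, 0.0938]
ee_rot: [-1.428, -2.79, 0.018]
wrist_force: [-0.3, -5.4, 1.8]
grip_width: 0.0135
grip_force: 20.0
```

```bash
python3 - <<'E'
from h import *
go();s=r.sense();print(s['torque'],s['wrist_force'])
E
```

```text
at [0.4576 0.0668 0.0938] ang 125.8 tilt [-0.012 -0.007] t 63.7667
[-0.80202991 -0.30997441  0.1893219 ] [-0.25976    -5.37940956  1.81097151]
```

Request:
apply_moves --rows '[{"slide": [0, 0, 0], "yaw": 0, "grip": 0.04}, {"slide": [0, 0, 0], "yaw": 0, "grip": 0.04}, {"slide": [0, 0, 0], "yaw": 0, "grip": 0.04}, {"slide": [0, 0, 0], "yaw": 0, "grip": 0.04}, {"slide": [0, 0, -0.02], "yaw": 0, "grip": 0.04}, {"slide": [0, 0, -0.03], "yaw": 0, "grip": 0.04}, {"slide": [0, 0, -0.03], "yaw": 0, "grip": 0.04}, {"slide": [0, 0, -0.03], "yaw": 0, "grip": 0.04}, {"slide": [0, 0, -0.03], "yaw": 0, "grip": 0.04}]'

```text
clock: 64.52
ee_pos: [0.4584, 0.0696, 0.2349]
ee_rot: [-1.424, -2.79, 0.016]
wrist_force: [0.3, 0.4, -0.7]
grip_width: 0.0399
grip_force: 0.0
```

Request:
apply_moves --rows '[{"slide": [0, 0, -0.03], "yaw": 0, "grip": 0.04}, {"slide": [0, 0, -0.03], "yaw": 0, "grip": 0.04}, {"slide": [0, 0, 0], "yaw": 0, "grip": 0.04}, {"slide": [0, 0, 0], "yaw": 0, "grip": 0.04}, {"slide": [0, 0, 0], "yaw": 0, "grip": 0.04}, {"slide": [0, 0, 0], "yaw": 0, "grip": 0.04}]'

```text
clock: 65.02
ee_pos: [0.4587, 0.0697, 0.2923]
ee_rot: [-1.423, -2.788, 0.019]
wrist_force: [0.0, -0.4, -0.4]
grip_width: 0.04
grip_force: 0.0
```

```bash
python3 - <<'E'
from h import *
c,T=wcam();P=pts(c,T);m=(c['z_map']>0)&(np.hypot(P[...,0]-.458,P[...,1]-.067)<.035)&(abs(P[...,2]-.104)<.004)
if m.sum()>10: print('bar',cv2.minAreaRect(P[m][:,:2].astype(np.float32)*1000))
for n in ('top','scene'):
    c=r.camera(n);save(n+'9.png',c['color'])
    if n=='top':
        for d in r.spot_point('ink0','top'): print(np.round(d['position'],3),round(d['conf'],2))
    P=pts(c);o=c['z_map']>0
    m=o&(np.hypot(P[...,0]-.458,P[...,1]-.067)<.035)&(abs(P[...,2]-.104)<.004)
    if m.sum()>10: print(n,'bar',cv2.minAreaRect(P[m][:,:2].astype(np.float32)*1000))
    for xy in [(.55,-.1852),(.5427,-.1177),(.5353,-.05),(.5282,.0178)]:
        q=np.array(xy)+[.0696,.0075];m=o&(np.hypot(P[...,0]-q[0],P[...,1]-q[1])<.02)&(abs(P[...,2]-.154)<.003);print(n,np.round(q,3),m.sum(),P[m].mean(0) if m.any() else '')
c=r.camera('scene');save('scene9c.png',cv2.resize(c['color'][180:400,130:400],None,fx=2.7,fy=2.7,interpolation=cv2.INTER_CUBIC))
E
```

```text
bar ((457.87579345703125, 69.09675598144531), (13.941359519958496, 41.05377197265625), 37.493350982666016)
[ 0.608 -0.11   0.073] 0.69
[ 0.602 -0.047  0.074] 0.63
[0.598 0.027 0.073] 0.55
[ 0.614 -0.177  0.076] 0.47
top [ 0.62  -0.178] 51 [ 0.61666832 -0.17485546  0.15408294]
top [ 0.612 -0.11 ] 44 [ 0.60925702 -0.11049043  0.15383835]
top [ 0.605 -0.042] 46 [ 0.60369149 -0.04173854  0.15384969]
top [0.598 0.025] 43 [0.59711003 0.02618104 0.15395146]
scene bar ((457.59600830078125, 65.45748901367188), (13.116897583007812, 46.11902618408203), 36.012359619140625)
scene [ 0.62  -0.178] 121 [ 0.61823206 -0.17859359  0.15325712]
scene [ 0.612 -0.11 ] 103 [ 0.61058842 -0.11369648  0.15315765]
scene [ 0.605 -0.042] 90 [ 0.60489325 -0.04581875  0.15367042]
scene [0.598 0.025] 84 [0.59820598 0.02239976 0.15317504]
```

View pics/scene9c.png

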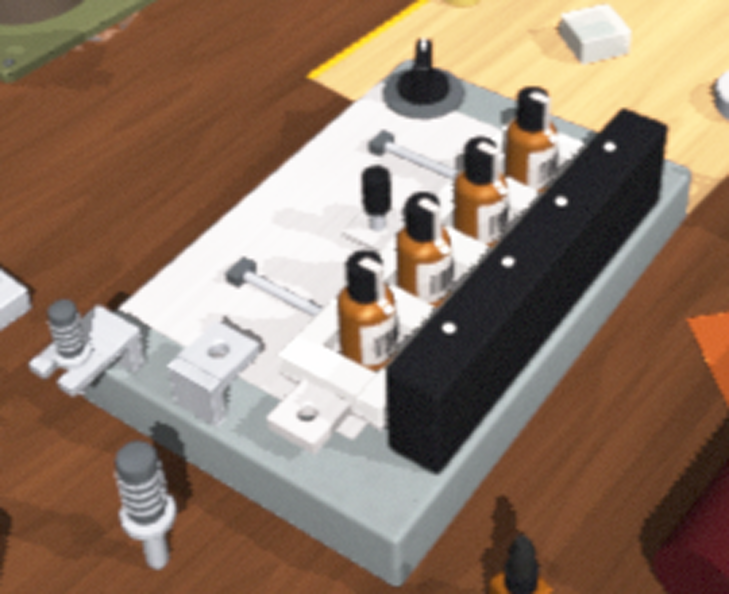

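The picture shows the four bottles upright with their labels to the reader, at crop (368,315), (425,250), (480,190) and (533,135). The pin sits in the fork at (68,335) with its collar on the plate, the sled is against the reader, and the switch has turned about 58 deg (1.02 rad). I'm handing it in.

```bash
python3 -c "
from station import r
print(r.close_job())"
```

```text
the job is handed in; nothing more can be done
None
```

The job is handed in, though no verdict came back: my last views show all four inks upright in their own pockets with labels to the reader, the pin in the park notch with its collar on the plate, the sled at its stop (69.9 mm), and the switch on (about 1.02 rad).

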